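# Lock the test coupling with its linch pin and arm the controller

### The arm

A 6-joint arm with a two-finger parallel gripper is mounted at the origin on the work surface. World frame = base frame: x ahead of the robot, y to its left, z up, the work surface at z = 0. Lengths are in m, angles in rad, forces in N, time in s.
With the tool pointing down it reaches from about 0.275 to 0.75 m from the base axis. Payload 10.2 kg.
Tool frame: the origin (TCP) lies midway between the tips of the shut fingers; the grasp point (between the pads) lies 19 mm behind it (arm.hold_point_z is the distance from the TCP to the grasp point, in m); z points along the fingers, x is the direction in which the jaws open and shut, and the axes are right-handed (so a half turn about z gives the same grasp; the last joint's range is limited). The gripper opens to 88 mm and grips with 3 to 60 N. Pads are 18 mm wide; open, the fingers measure 123 mm over their backs; the gripper's body (75 mm by 187 mm) begins 45 mm behind the grasp point.
Start: joints at [0.973, 0.313, 1.498, -0, 1.331, -0.223], TCP at [0.192, 0.489, 0.239] pointing down, gripper open.
Joint ranges: [-2.94, 2.94], [-0.97, 2.17], [0.19, 2.56], [-1.23, 4.37], [0.02, 3.11], [-2.88, 2.88]. Speed limits (rad/s): [2.39, 2.39, 3.01, 3.14, 3.14, 3.14].

### API

Orientations are given as a 3x3 rotation matrix whose columns are the frame's x, y, z axes.
In Python, from cell import arm gives the robot as it stands.
- The arm moves only by the tool play_rows, never from a script. Its argument "moves" is a list of rows, each a list of 7 numbers: the shift along the tool's x, y, z in m, then the turn, a rotation vector about the tool's x, y, z in rad, then the closure in counts, from 0 (fully open) to 255 (shut). A call has 1 to 8 rows; each row shifts and turns the pose as measured when the row begins, along the tool's axes as they then stand; what a row does not reach is not made up. A row lasts 1/12 s, in which the tool goes at most 41.7 mm and 7.16 degrees, less where a joint would pass 70% of its speed; a pose out of reach is approached as far as the arm can. A call is refused whole if a number of a shift passes 0.0417 or a number of a turn 0.125, either way. A call with a gripper value outside its range is refused whole. The fingers move at their own pace and stop on an object; "grip_force" is the grip in N (left out, the last holds). Time passes only in rows, so rows that do not move let the fingers close. It gives the time, the measured TCP pose, the force and the opening at its end, in the units of the state.
- arm.get_obs(): the state, without advancing time (a new reading comes with each control period).
- arm.camera(name): name is "side" or "top"; returns a dict with "image" (384x512x3 uint8, blue, green, red), "depth" (384x512 float32, m along the optical axis (not along the pixel's ray), 0 where there is no reading), "fx", "fy", "cx", "cy" (pixels), "k1" (the pictures are not rectified: a ray, as slopes to the right and down, at radius r is drawn at 1 + k1 r^2 times it, then the intrinsics apply), "origin" and "attitude" of the camera in the world. Camera axes: x right, y down, z forward; pixel columns grow to the right and rows downward; lengths in m; the calibration is good to about 2 mm. A picture is of the moment at which its call begins.
- arm.sign_off(): hands the job in, once; it reports no verdict.
The state is a dict: "time": time; "joint_pos": joint angles; "joint_velocities": joint speeds; "effort": joint torques, N m; "ee_pos": TCP position; "tool_rot": TCP orientation; "contact_force": force on the tool from outside, world axes, zero at the start; "moment": the same for the moment, N m; "finger_gap": opening from 0.0 (shut) to 1.0 (fully open).
Only numpy, scipy, OpenCV 4.12 (cv2) and the standard library are available. Lean on these libraries where they do the work, as an engineer would, in place of code of your own. Each camera call takes 0.05 s, during which the arm holds its last target.

### The job

Take the yellow-headed linch pin out of the blue rack and push it fully home through the hole in the slanted steel tongue of the test fixture, then flip its orange sprung ring down over the tongue's free end until it snaps closed round the pin's end. Only once the ring is closed, press the green key of the hand controller just until it clicks, not hard down, and let it come up again. Do not knock the other things about.

Things in the scene. Friction and masses are not known exactly. Their poses are not given: they have to be found in the camera images.
- pin: Steel linch pin, 0.1 kg. Origin on its axis at the shoulder (collar's underside), +z up to head. Shank 11 mm diameter, conical end at z = -46 mm; collar 22 mm diameter, z 0 to 8; yellow head to grip, square 16 x 16 mm (sides along x, y), z 8 to 44. Ring hinged along y at z = 5 mm: open it lies square to the pin, out in +x; it closes by swinging from +x down to -z. Starts upright in the rack.
- ring (a joint): Angle of the orange ring, rad: 0 = open, 1.57 = closed with its far bar under the shank's end. An over-centre spring holds it at either end: at the far bar it takes about 2 N to push it off open, the middle point is at about 0.6 rad, and past that it snaps shut by itself.
- ring_bar (a point): Middle of the far bar of the orange ring, 58 mm from its hinge axis. The ring is 5 mm wire, 53 mm wide over all (43 mm inside), so it passes round the 26 mm wide tongue.
- tongue: Slanted steel tongue of the fixture, fixed. Origin at the mouth of its through hole (14 mm, 34 mm deep, chamfered) in its upper face; +z up out of the hole, 25 degrees off vertical. +x to the tongue's free end, 22 mm from the hole axis: put the pin in with its +x (open ring) along this +x. 26 mm wide (y), 34 mm thick (z 0 to -34). A red yoke round it, x -21 to -43 mm, stands 6 mm above the face.
- fixture: Aluminium base of the fixture, fixed, 150 (x) x 170 (y) x 12 mm, origin under its middle. Hole mouth of the tongue at (0, 20, 118) mm, tongue's +x along this +y, its +z leaning to this -x. A column 56 x 28 mm, 102 mm high at y = -45 mm carries the tongue, with a 12 mm rib on its +x side; a black block 30 x 50 mm, top 34 mm above the table, at (55, 30) mm.
- rack: Blue block, fixed, 100 (x) x 64 (y) x 60 mm high, origin at the middle of its underside. Pin holes 14 mm wide and 54 mm deep at x = +20 mm (linch pin) and x = -30 mm (spare pin).
- spare: Loose spare pin with a black ball head (20 mm) in the rack, its top 34 mm above the rack. Leave it alone.
- controller: Dark hand controller, fixed, 85 (x) x 150 (y) x 45 mm high, origin at the middle of its underside.
- key (a joint): Dome travel of the green key, m: 0 = up, 0.003 = clicked. Pressed straight down, its top first gives way at 0.9 N per mm up to about 3 N at 3.5 mm; there the dome clicks and the force drops to about 1 N (top at 4.2 mm); beyond that it rises again at 0.9 N per mm, 5.5 N at 9.3 mm, hard stop at about 15 mm. It springs up when released. Stop soon after the click, well before 10 mm.
- key_top (a point): Centre of the top face of the green key (diameter 28 mm), 63 mm above the table when up, 18 mm above the controller.
- can: Loose blue spray can, 52 mm diameter, 130 mm high, origin at its foot. Leave it alone.
- weight: Loose brass calibration weight, 48 mm diameter, 58 mm high. Leave it alone.
- tape: Loose roll of tape lying flat, 90 mm diameter, 22 mm high. Leave it alone.
- driver: Loose screwdriver lying on the table, 190 mm long. Leave it alone.
- spanner: Loose spanner lying on the table, 170 mm long. Leave it alone.
- sensor: Loose aluminium sensor block, 32 x 32 x 44 mm high. Leave it alone.
There are look-alikes about, which are no part of the job. There is more than one size of the controller; the one meant has the size given above.

How it is judged:
On the way, in this order (a step that is already met when the one before it is completed fails the run):
1. the linch pin is fully home in the tongue's hole, ring still open (distance between pin and tongue below 0.006 m and z of pin in the frame of tongue below 0.004 m and angle between the z axis of pin and the z axis of tongue, either way round below 0.17 rad and value of joint ring below 0.5 rad), for 0.1 s.
2. the ring has snapped closed round the tongue with the pin still home (distance between pin and tongue below 0.006 m and value of joint ring above 1.4 rad and z of ring_bar in the frame of tongue below -0.042 m), for 0.2 s.
3. the green key is pressed past its click (value of joint key above 0.002 m), for 0.02 s.
At the end, for the whole second after the job is handed in: the pin is at rest fully home in the tongue (shoulder within 6 mm of the hole mouth, at most 4 mm above the face, axis within 10 degrees), its ring closed (over 1.4 rad) with the far bar below the tongue, and the green key up again (top within 1.5 mm of its start) (all of step 2 and z of pin in the frame of tongue below 0.004 m and angle between the z axis of pin and the z axis of tongue, either way round below 0.17 rad and distance of key_top from where it was at the start of the episode below 0.0015 m and linear speed of pin below 0.02 m/s); the robot touches nothing.
It fails at once if the green key is pressed before the ring is closed (value of joint key above 0.002 m and value of joint ring below 1.2 rad).
It fails at once if the green key is pressed hard down, its top more than 10.5 mm below where it was (distance of key_top from where it was at the start of the episode above 0.0105 m).
It fails at once if a bystander is moved more than 30 mm (distance of any of spare, can, weight, tape, driver, spanner, sensor from where it was at the start of the episode above 0.03 m).
It fails at once if a standing bystander is knocked over (angle between any of can, weight, spare's own z axis and vertical above 0.5 rad).
It also fails if it takes over 70 s, if anything falls off the work surface, if the arm or the gripper's body presses on something with over 40 N, if the wrist force passes 120 N, or if a joint passes its speed limit or range.

## Working session

There is one attempt and no reset: what is moved stays moved. The work goes in short steps, Python scripts to look and compute and a tool call to move; the robot and the scene stay as the last step left them, time stands still between calls to the robot, and variables do not carry over. Pictures are saved under pics/ and viewed, and the job is handed in when it is done.

Besides the shell and the picture viewer there is one more tool, called after "Call:" as name(argument=value, ...), one argument or row to a line, values as JSON. play_rows: Moves the arm, as the interface text tells. Its arguments: {"type":"object","properties":{"moves":{"type":"array","items":{"type":"array","items":{"type":"number"}}},"grip_force":{"type":"number"}},"required":["moves"]}

```bash
mkdir -p pics; ls; cat > h.py <<'E'
import numpy as np, cv2, pickle
from cell import arm
def snap(tag):
    out={}
    for n in ("side","top"):
        c=arm.camera(n); out[n]=c; cv2.imwrite(f"pics/{tag}_{n}.png",c["image"])
    pickle.dump(out,open(f"pics/{tag}.pkl","wb")); return out
def load(tag): return pickle.load(open(f"pics/{tag}.pkl","rb"))
def ray(c,u,v):
    K=np.array([[c["fx"],0,c["cx"]],[0,c["fy"],c["cy"]],[0,0,1]])
    p=cv2.undistortPoints(np.array([[[u,v]]],float),K,np.array([c["k1"],0,0,0,0.]))[0,0]
    return np.array([p[0],p[1],1.])
def px(c,u,v,d=None):
    if d is None:
        w=c["depth"][int(v)-1:int(v)+2,int(u)-1:int(u)+2]; w=w[w>0]; d=np.median(w) if len(w) else np.nan
    return np.array(c["origin"])+np.array(c["attitude"])@(ray(c,u,v)*d)
def pz(c,u,v,z):
    r=np.array(c["attitude"])@ray(c,u,v); o=np.array(c["origin"]); return o+r*(z-o[2])/r[2]
def proj(c,P):
    q=np.array(c["attitude"]).T@(np.array(P)-np.array(c["origin"])); x,y=q[0]/q[2],q[1]/q[2]; k=1+c["k1"]*(x*x+y*y)
    return c["fx"]*x*k+c["cx"],c["fy"]*y*k+c["cy"]
def crop(c,name,u0,v0,u1,v1,s):
    im=cv2.resize(c["image"][v0:v1,u0:u1],None,fx=s,fy=s,interpolation=cv2.INTER_CUBIC); cv2.imwrite(f"pics/{name}.png",im)
E
python3 - <<'E'
from h import *
o=snap("a")
for n in o:
    c=o[n]; print(n,c["fx"],c["fy"],c["cx"],c["cy"],c["k1"],c["origin"],np.round(c["attitude"],3).tolist())
print(arm.get_obs(), arm.hold_point_z)
E
```

```text
pics
side 474.236953422102 474.236953422102 256.05536645394153 189.60648400994916 -0.17326246336300116 [-0.10888286  1.01649716  0.83966188] [[-0.846, -0.277, 0.456], [-0.534, 0.439, -0.723], [0.001, -0.855, -0.519]]
top 444.1697407233294 444.1697407233294 259.62737893750875 193.30621704783576 0.0039009009080235415 [ 0.38291892 -0.01825899  1.41931984] [[0.021, -0.994, 0.106], [-1.0, -0.019, 0.016], [-0.014, -0.106, -0.994]]
{'time': 0.1, 'joint_pos': array([ 9.72616188e-01,  3.13357068e-01,  1.49835324e+00,  4.54766530e-06,
        1.33098358e+00, -2.23400623e-01]), 'joint_velocities': array([ 0.00056245, -0.00101762, -0.00242891,  0.000606  , -0.00058627,
        0.00061598]), 'effort': array([ 2.39781912e-03, -4.02819657e+01, -2.52642113e+01,  6.95765577e-02,
        3.42668546e-02, -6.58340718e-05]), 'ee_pos': array([0.19207143, 0.48837201, 0.23824018]), 'tool_rot': array([[ 3.66068031e-01,  9.30587883e-01, -6.23797014e-04],
       [ 9.30587474e-01, -3.66068478e-01, -9.07527307e-04],
       [-1.07288634e-03, -2.48280953e-04, -9.99999394e-01]]), 'contact_force': array([0.09567676, 0.26739005, 0.00899548]), 'moment': array([ 0.01142784, -0.03312754,  0.04327562]), 'finger_gap': 1.000717676316088} 0.0187
```

View pics/a_side.png

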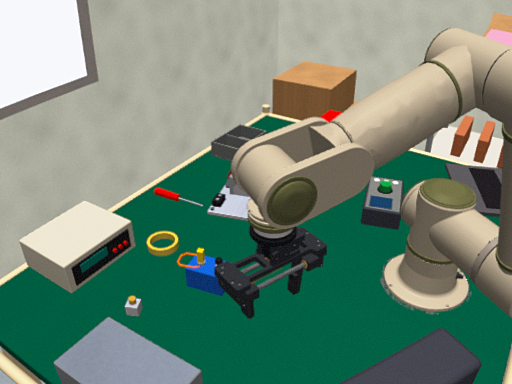

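View pics/a_top.png

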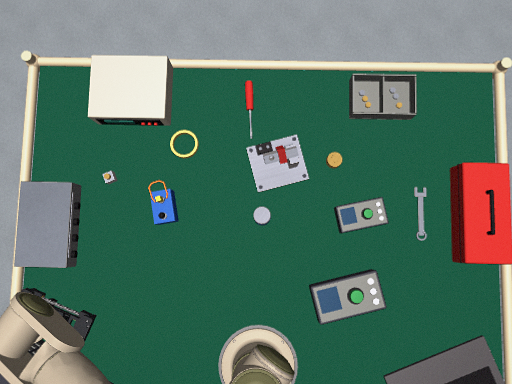

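Overview: the rack with the pin is at top (162,203), the fixture at (278,163), and there are two controllers, at (361,215) and (347,296). Next I enlarge these.

```bash
python3 - <<'E'
from h import *
o=load("a"); t=o["top"]
a=cv2.resize(t["image"][170:235,130:195],(400,400),interpolation=cv2.INTER_CUBIC)
b=cv2.resize(t["image"][130:195,242:312],(400,400),interpolation=cv2.INTER_CUBIC)
cv2.imwrite("pics/rf.png",np.hstack([a,b]))
crop(t,"ctl",300,190,400,330,4)
for n,uv in dict(rackcorn=(153,190),rc2=(172,187),rc3=(178,220),rc4=(155,224),key1=(368,214),key2=(357,297),c1=(337,209),c1b=(382,199),c2=(310,288),c2b=(377,271),c2c=(384,304),c2d=(320,322),c1c=(386,226),c1d=(341,233),can=(262,215)).items():
    print(n,np.round(px(t,*uv),4))
E
```

```text
rackcorn [ 0.5379  0.3493 -0.0007]
rc2 [ 0.549   0.2885 -0.0021]
rc3 [0.4426 0.2635 0.0043]
rc4 [0.4274 0.3286 0.0358]
key1 [ 0.47   -0.3269  0.0652]
key2 [ 0.2243 -0.2885  0.0875]
c1 [ 0.4848 -0.2362  0.0445]
c1b [ 0.5187 -0.3752  0.044 ]
c2 [ 0.2438 -0.1538  0.0555]
c2b [ 0.2955 -0.3687  0.0016]
c2c [ 0.2023 -0.3743  0.0598]
c2d [ 0.1454 -0.184   0.0601]
c1c [ 0.4371 -0.3983  0.001 ]
c1d [ 0.412  -0.2558  0.0016]
can [ 0.4567 -0.0055  0.1305]
```

View pics/rf.png

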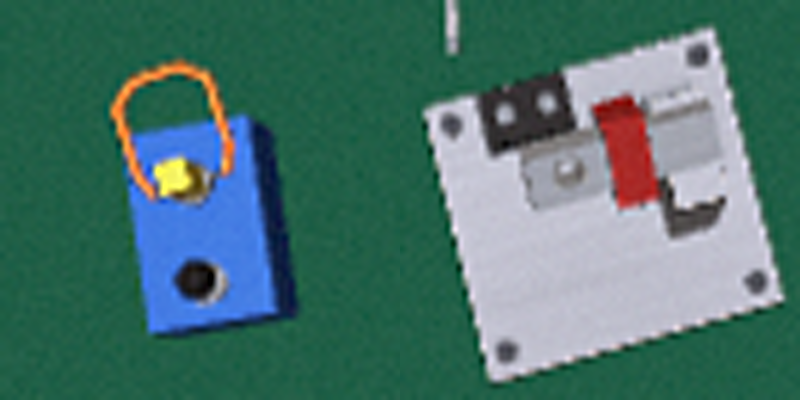

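View pics/ctl.png

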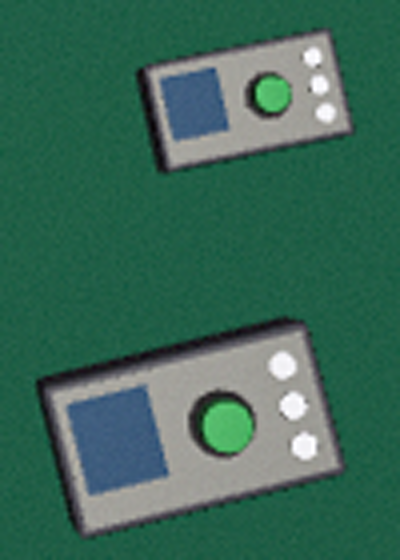

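The small controller at (361,215) measures about 143–150 mm long with its top at 44 mm, so it is the one meant. The big one at (347,296) has its top at about 58 mm. Next I fit the rack and fixture poses, using enlarged crops.

```bash
python3 - <<'E'
from h import *
o=load("a"); t=o["top"]; s=o["side"]
crop(t,"r8",140,172,186,232,10)
crop(s,"rs8",165,235,245,305,9)
crop(t,"f8",242,130,314,195,10)
E
```

```text
(no output)
```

View pics/r8.png

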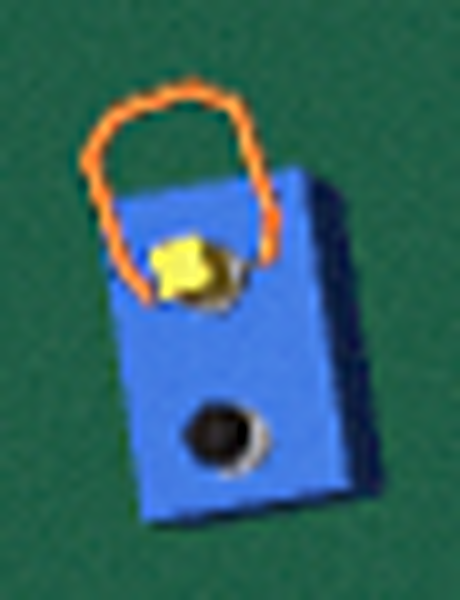

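View pics/rs8.png

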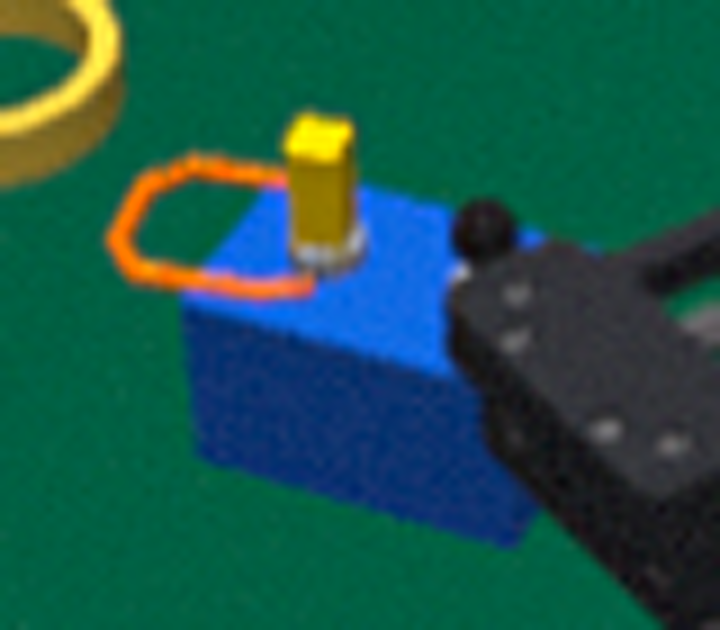

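View pics/f8.png

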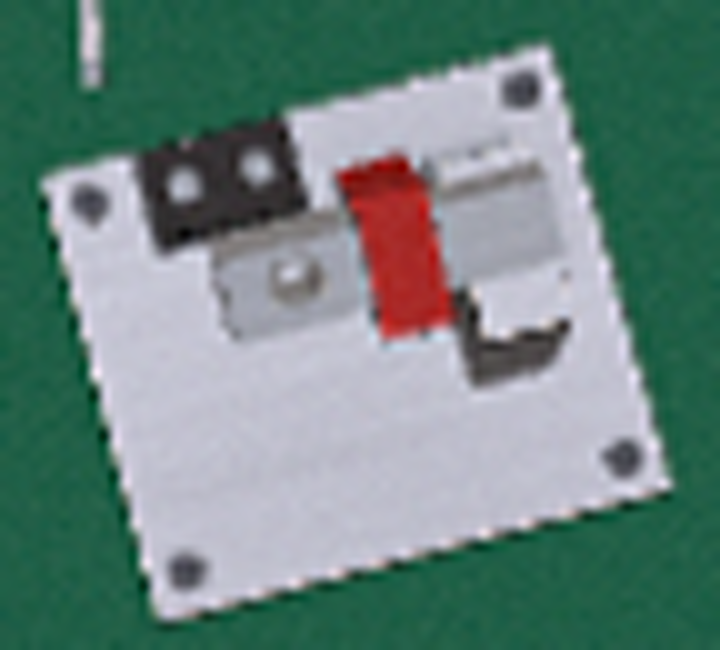

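```bash
python3 - <<'E'
from h import *
from scipy.optimize import least_squares
o=load("a"); t=o["top"]; s=o["side"]
cv=lambda u0,v0,sc,p:(u0+(p[0]+.5)/sc-.5, v0+(p[1]+.5)/sc-.5)
F=[cv(242,130,10,p) for p in [(45,182),(548,45),(672,487),(158,618)]]
W=np.array([pz(t,*p,.012)[:2] for p in F]); print("fix corners",W.round(4).tolist())
L=np.array([(75,85),(75,-85),(-75,-85),(-75,85)])/1e3
def fit(L,W):
    f=lambda q:((np.array([[np.cos(q[2]),-np.sin(q[2])],[np.sin(q[2]),np.cos(q[2])]])@L.T).T+q[:2]-W).ravel()
    r=least_squares(f,[*W.mean(0),0.1]); return r.x,r.fun
q,res=fit(L,W); print("fixture",q.round(4),res.round(4))
R=np.array([[np.cos(q[2]),-np.sin(q[2])],[np.sin(q[2]),np.cos(q[2])]])
h=np.r_[q[:2]+R@[0,.02],.118]; print("hole pred",h,"px",proj(t,h), "crop", (np.array(proj(t,h))-[242,130])*10+4.5)
print("hole from px", pz(t,*cv(242,130,10,(297,275)),.118))
# depth points on tongue
for p in [(250,300),(340,260),(280,310),(470,240)]:
    print("tongue depth",px(t,*cv(242,130,10,p)).round(4))
Rk=[cv(140,172,10,p) for p in [(115,200),(303,168),(352,487),(142,522)]]
W=np.array([pz(t,*p,.06)[:2] for p in Rk]); L=np.array([(50,32),(50,-32),(-50,-32),(-50,32)])/1e3
q,res=fit(L,W); print("rack",q.round(4),res.round(4))
R=np.array([[np.cos(q[2]),-np.sin(q[2])],[np.sin(q[2]),np.cos(q[2])]])
print("pin by rack",q[:2]+R@[.02,0])
im=t["image"].astype(int); B,G,Rr=im[...,0],im[...,1],im[...,2]
y=(Rr>170)&(G>150)&(B<140); y[:, :140]=0; y[:,186:]=0; y[:190]=0;y[215:]=0
vv,uu=np.nonzero(y); print("head px",uu.mean(),vv.mean(),len(uu), pz(t,uu.mean(),vv.mean(),.104))
hsv=cv2.cvtColor(t["image"],cv2.COLOR_BGR2HSV)
org=(hsv[...,0]>4)&(hsv[...,0]<19)&(hsv[...,1]>120)&(hsv[...,2]>110); org[:, :140]=0; org[:,186:]=0; org[:175]=0;org[206:]=0
vv,uu=np.nonzero(org); P=np.array([pz(t,u,v,.065)[:2] for u,v in zip(uu,vv)])
c=pz(t,*(159,198.9),.104)[:2]; 
np.save("ring.npy",P)
from scipy.optimize import minimize
# fit ring outline rectangle-ish w/ mirror symmetry
from scipy.spatial import cKDTree
def f(q):
    n=np.array([-np.sin(q[1]),np.cos(q[1])]); d=P@n-q[0]; M=P-2*d[:,None]*n
    return np.mean(np.minimum(cKDTree(P).query(M)[0],.01)**2)
b=min((f((o0,a)),o0,a) for a in np.arange(-.1,.5,.01) for o0 in np.arange(.1,.4,.001)); print("ring sym",b)
a=b[2]; n=np.array([-np.sin(a),np.cos(a)]);x=np.array([np.cos(a),np.sin(a)])
print("x extents",(P@x).min(),(P@x).max(),"y",(P@n).min(),(P@n).max(),"center proj",c@x,c@n, len(P))
E
```

```text
fix corners [[0.6793, 0.0515], [0.7271, -0.1099], [0.5839, -0.1512], [0.5386, 0.0121]]
fixture [ 0.6322 -0.0494  0.2783] [ 0.0017  0.0015  0.0006 -0.0006 -0.0004 -0.0005 -0.0019 -0.0003]
hole pred [ 0.6267165  -0.03013672  0.118     ] px (np.float64(271.4998238614179), np.float64(158.2095603568936)) crop [299.49823861 286.59560357]
hole from px [ 0.63019661 -0.02933168  0.118     ]
tongue depth [ 0.6222 -0.0155  0.1189]
tongue depth [ 0.6347 -0.042   0.1191]
tongue depth [ 0.6205 -0.0245  0.1131]
tongue depth [ 0.6413 -0.0804  0.1198]
rack [0.4826 0.3024 0.169 ] [ 0.0001  0.003  -0.0002 -0.0023 -0.0006  0.0001  0.0006 -0.0009]
pin by rack [0.50228471 0.30581028]
head px 156.87179487179486 197.25641025641025 39 [0.50490594 0.30958618 0.104     ]
ring sym (np.float64(1.8432069677201387e-06), np.float64(0.11700000000000002), np.float64(0.34999999999999976))
x extents 0.5788081159940494 0.6382050041636598 y 0.09054242373007014 0.14368487436228275 center proj 0.5736832633985192 0.11314004093827448 78
```

```bash
cat >> h.py <<'E'
from scipy.spatial.transform import Rotation as Rot
def plan(tp,tR,g=0,maxd=.04,maxr=.12,n=None,show=8):
    ob=arm.get_obs(); p=np.array(ob["ee_pos"]); R=Rot.from_matrix(ob["tool_rot"]); T=Rot.from_matrix(tR)
    rv=(R.inv()*T).as_rotvec(); d=np.array(tp)-p
    k=max(int(np.ceil(np.linalg.norm(d)/maxd)),int(np.ceil(np.linalg.norm(rv)/maxr)),1)
    if n: k=max(k,n)
    print("t",round(ob["time"],2),"pos",p.round(4),"d",d.round(4),"rotdeg",np.degrees(rv).round(2),"rows",k,"F",np.round(ob["contact_force"],1),"gap",round(ob["finger_gap"],3))
    rows=[]
    for i in range(min(k,show)):
        Ri=R*Rot.from_rotvec(rv*i/k); rows.append([*np.round(Ri.inv().apply(d/k),4),*np.round(rv/k,4),g])
    for r in rows: print([float(x) for x in r])
def down(yaw):
    c,s=np.cos(yaw),np.sin(yaw); return np.array([[c,s,0],[s,-c,0],[0,0,-1.]])
E
python3 - <<'E'
from h import *
P=np.load("ring.npy")
from scipy.spatial import cKDTree
for a in np.arange(.1,.5,.03):
    n=np.array([-np.sin(a),np.cos(a)]);x=np.array([np.cos(a),np.sin(a)])
    best=min((np.mean(np.minimum(cKDTree(P).query(P-2*((P@n-o)[:,None])*n)[0],.01)**2),o) for o in np.arange(.05,.25,.001))
    print(round(a,2),best[0]*1e6,round(best[1],4),"ext",np.ptp(P@x).round(4),np.ptp(P@n).round(4))
plan([.5035,.3075,.17],down(.33-np.pi/2))
E
```

```text
0.1 75.63199724182215 0.24 ext 0.0642 0.0576
0.13 11.208845511363352 0.246 ext 0.0638 0.057
0.16 9.139060390784259 0.229 ext 0.0634 0.0563
0.19 7.198717163682237 0.212 ext 0.0628 0.0556
0.22 5.362955608747066 0.194 ext 0.0622 0.0548
0.25 3.647758771517589 0.177 ext 0.0616 0.054
0.28 2.555720959619361 0.159 ext 0.0609 0.0531
0.31 2.4070519176247656 0.141 ext 0.0602 0.0527
0.34 1.9007448659996782 0.123 ext 0.0594 0.053
0.37 2.2494289954422735 0.105 ext 0.06 0.0534
0.4 2.81336996146702 0.087 ext 0.0608 0.0538
0.43 4.346295044141107 0.068 ext 0.0616 0.0543
0.46 6.049060728720018 0.05 ext 0.0623 0.055
0.49 70.27439927399925 0.054 ext 0.063 0.0558
t 0.1 pos [0.1921 0.4884 0.2382] d [ 0.3114 -0.1809 -0.0682] rotdeg [7.0000e-02 4.0000e-02 1.3962e+02] rows 21 F [0.1 0.3 0. ] gap 1.001
[-0.0026, 0.017, 0.0032, 0.0001, 0.0, 0.116, 0.0]
[-0.0006, 0.0171, 0.0032, 0.0001, 0.0, 0.116, 0.0]
[0.0014, 0.0171, 0.0032, 0.0001, 0.0, 0.116, 0.0]
[0.0034, 0.0168, 0.0032, 0.0001, 0.0, 0.116, 0.0]
[0.0053, 0.0163, 0.0032, 0.0001, 0.0, 0.116, 0.0]
[0.0071, 0.0156, 0.0032, 0.0001, 0.0, 0.116, 0.0]
[0.0089, 0.0147, 0.0032, 0.0001, 0.0, 0.116, 0.0]
[0.0105, 0.0135, 0.0032, 0.0001, 0.0, 0.116, 0.0]
```

Call:
play_rows(
  moves=[
    [-0.0026,0.017,0.003,0,0,0.116,0],
    [-0.0006,0.017,0.003,0,0,0.116,0],
    [0.0014,0.017,0.003,0,0,0.116,0],
    [0.0034,0.017,0.003,0,0,0.116,0],
    [0.0053,0.0163,0.003,0,0,0.116,0],
    [0.0071,0.0156,0.003,0,0,0.116,0],
    [0.0089,0.0147,0.003,0,0,0.116,0],
    [0.0105,0.0135,0.003,0,0,0.116,0],
  ],
)

```text
time: 0.77
ee_pos: [0.3113, 0.4155, 0.2112]
tool_rot: [[0.973, 0.231, -0.004], [0.231, -0.973, -0.004], [-0.005, 0.003, -1.0]]
contact_force: [0.4, 1.0, -0.9]
finger_gap: 1.0
```

```bash
python3 - <<'E'
from h import *
plan([.5035,.3075,.17],down(.335-np.pi/2))
E
```

```text
t 0.77 pos [0.3113 0.4155 0.2112] d [ 0.1922 -0.108  -0.0412] rotdeg [ 0.33  0.13 84.16] rows 13 F [ 0.4  1.  -0.9] gap 1.0
[0.0125, 0.0115, 0.0031, 0.0004, 0.0002, 0.113, 0.0]
[0.0137, 0.01, 0.0031, 0.0004, 0.0002, 0.113, 0.0]
[0.0147, 0.0084, 0.0031, 0.0004, 0.0002, 0.113, 0.0]
[0.0156, 0.0067, 0.0031, 0.0004, 0.0002, 0.113, 0.0]
[0.0162, 0.0049, 0.0031, 0.0004, 0.0002, 0.113, 0.0]
[0.0167, 0.003, 0.0031, 0.0004, 0.0002, 0.113, 0.0]
[0.0169, 0.0011, 0.0031, 0.0004, 0.0002, 0.113, 0.0]
[0.0169, -0.0008, 0.0031, 0.0004, 0.0002, 0.113, 0.0]
```

Call:
play_rows(
  moves=[
    [0.0125,0.0115,0,0,0,0.12,0],
    [0.0137,0.01,0,0,0,0.12,0],
    [0.0147,0.0084,0,0,0,0.12,0],
    [0.0156,0.0067,0.002,0,0,0.12,0],
    [0.0162,0.0049,0.002,0,0,0.12,0],
    [0.0167,0.003,0.003,0,0,0.12,0],
    [0.0169,0.001,0.003,0,0,0.12,0],
    [0.0169,-0.001,0.003,0,0,0.12,0],
  ],
)

```text
time: 1.43
ee_pos: [0.4313, 0.3395, 0.1945]
tool_rot: [[0.72, -0.694, -0.009], [-0.694, -0.72, -0.007], [-0.002, 0.011, -1.0]]
contact_force: [0.1, -0.0, 1.1]
finger_gap: 1.003
```

```bash
python3 - <<'E'
from h import *
snap("b")
plan([.5035,.3075,.17],down(.335-np.pi/2))
E
```

```text
t 1.53 pos [0.4319 0.3387 0.1939] d [ 0.0716 -0.0312 -0.0239] rotdeg [ 0.72 -0.05 26.93] rows 4 F [-0.6  1.1 -0.4] gap 1.0
[0.0183, -0.0068, 0.0059, 0.0031, -0.0002, 0.1175, 0.0]
[0.0174, -0.0089, 0.0059, 0.0031, -0.0002, 0.1175, 0.0]
[0.0162, -0.0109, 0.0059, 0.0031, -0.0002, 0.1175, 0.0]
[0.0148, -0.0127, 0.0059, 0.0031, -0.0002, 0.1175, 0.0]
```

View pics/b_side.png

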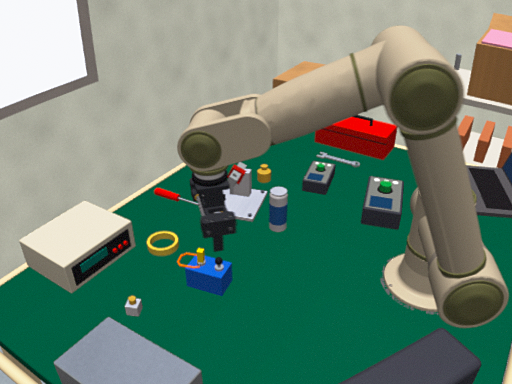

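```bash
python3 - <<'E'
from h import *
o=load("b"); s=o["side"]; t=load("a")["top"]
crop(s,"b_pin",170,235,240,300,10)
print(pz(s,200.1,249.8,.104))
for z in (.104,):
  for P in ([.5035,.3075,z],[.5025,.308,z]): print(proj(s,P),proj(t,P))
E
```

```text
[0.5010242  0.30920626 0.104     ]
(np.float64(199.7351011355273), np.float64(249.10393214933612)) (np.float64(157.54694176140833), np.float64(197.73877787089413))
(np.float64(199.92902106603486), np.float64(249.34488556573513)) (np.float64(157.36485289922632), np.float64(198.06904596600293))
```

View pics/b_pin.png

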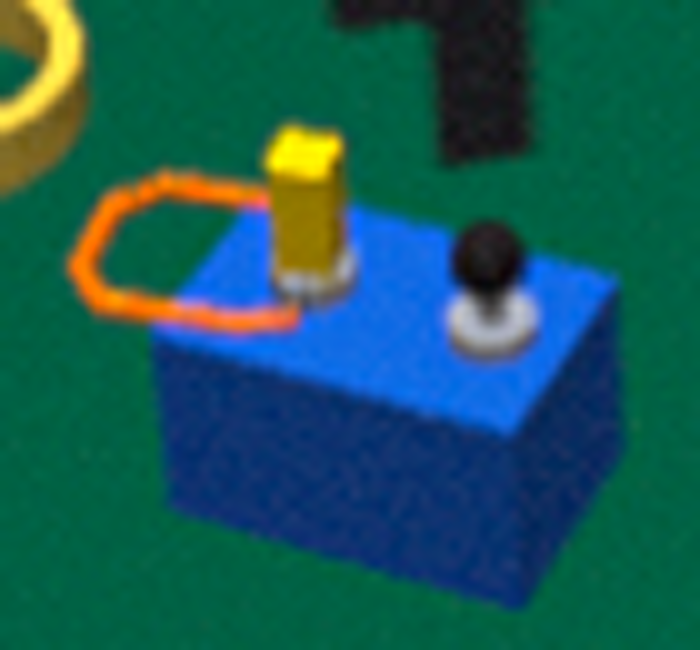

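Call:
play_rows(
  moves=[
    [0.0183,-0.0068,0.005,0.003,0,0.12,0],
    [0.0174,-0.0089,0.005,0.003,0,0.12,0],
    [0.0162,-0.0109,0.005,0.003,0,0.12,0],
    [0.0148,-0.0127,0.005,0.003,0,0.12,0],
  ],
)

```text
time: 1.87
ee_pos: [0.5016, 0.3096, 0.1739]
tool_rot: [[0.32, -0.947, -0.001], [-0.947, -0.32, 0.0], [-0.001, 0.001, -1.0]]
contact_force: [0.7, -0.1, -0.1]
finger_gap: 1.0
```

```bash
python3 - <<'E'
from h import *
plan([.5025,.308,.15],down(.335-np.pi/2))
E
```

```text
t 1.87 pos [0.5016 0.3096 0.1739] d [ 0.0009 -0.0016 -0.0239] rotdeg [ 0.03  0.03 -0.51] rows 1 F [ 0.7 -0.1 -0.1] gap 1.0
[0.0018, -0.0004, 0.0239, 0.0006, 0.0006, -0.009, 0.0]
```

Call:
play_rows(
  moves=[
    [0.0018,-0.0004,0.024,0,0,-0.009,0],
    [0,0,0.024,0,0,0,0],
    [0,0,0.022,0,0,0,0],
    [0,0,0.016,0,0,0,0],
    [0,0,0.008,0,0,0,0],
  ],
)

```text
time: 2.28
ee_pos: [0.5035, 0.3091, 0.0772]
tool_rot: [[0.337, -0.941, 0.002], [-0.941, -0.337, 0.002], [-0.001, -0.003, -1.0]]
contact_force: [0.0, -0.5, 0.2]
finger_gap: 1.002
```

```bash
python3 - <<'E'
from h import *
o=snap("c"); 
plan([.5025,.308,.0745],down(.335-np.pi/2))
crop(o["side"],"c_pin",150,200,250,300,7)
E
```

```text
t 2.38 pos [0.5036 0.3091 0.078 ] d [-0.0011 -0.0011 -0.0035] rotdeg [-0.15  0.06  0.45] rows 1 F [-0.2  0.5  0.3] gap 1.002
[0.0007, 0.0014, 0.0035, -0.0025, 0.0011, 0.0078, 0.0]
```

View pics/c_pin.png

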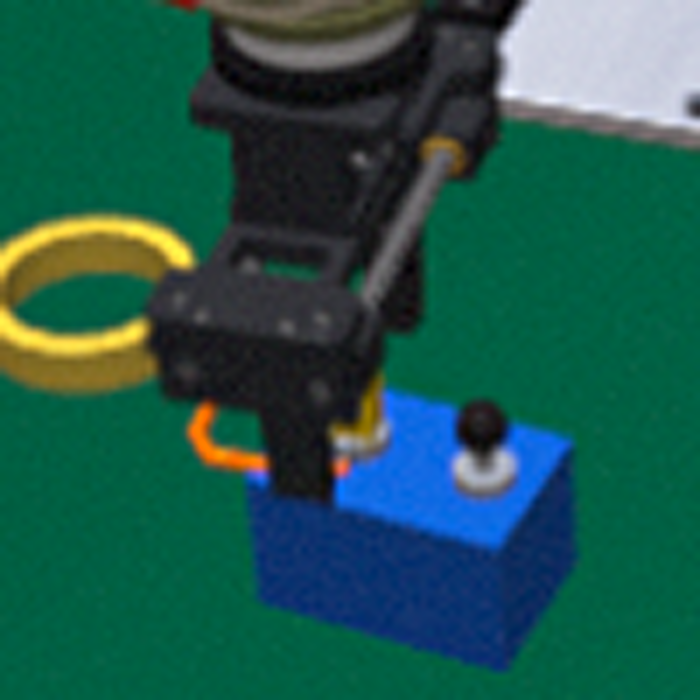

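Call:
play_rows(
  moves=[
    [0.0007,0.0012,0.002,0,0,0.008,0],
    [0,0,0,0,0,0,150],
    [0,0,0,0,0,0,230],
    [0,0,0,0,0,0,255],
    [0,0,0,0,0,0,255],
    [0,0,0,0,0,0,255],
    [0,0,0,0,0,0,255],
    [0,0,0,0,0,0,255],
  ],
  grip_force=30,
)

```text
time: 3.05
ee_pos: [0.5043, 0.3097, 0.0815]
tool_rot: [[0.332, -0.943, 0.01], [-0.943, -0.332, 0.005], [-0.001, -0.011, -1.0]]
contact_force: [-0.3, 0.1, -0.1]
finger_gap: 0.495
```

```bash
python3 - <<'E'
from h import *
o=snap("d"); 
plan([.5025,.308,.0745],down(.335-np.pi/2))
crop(o["side"],"d_pin",150,200,250,300,7)
E
```

```text
t 3.15 pos [0.5042 0.3097 0.0814] d [-0.0017 -0.0017 -0.0069] rotdeg [-0.63  0.08  0.19] rows 1 F [ 0.3 -0.5  0.5] gap 0.407
[0.001, 0.0023, 0.0069, -0.011, 0.0014, 0.0033, 0.0]
```

View pics/d_pin.png

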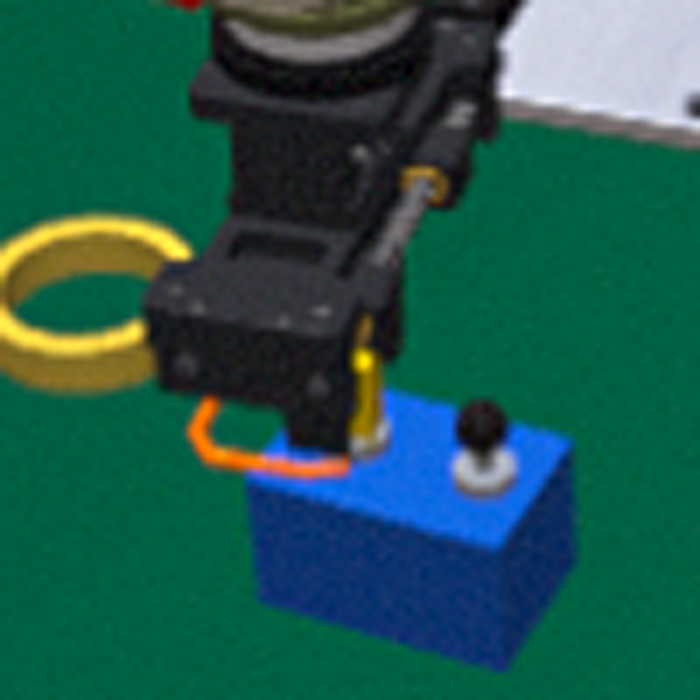

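```bash
python3 - <<'E'
from h import *
s=load("d")["side"]; p=np.array([.5042,.3097,.0814]); R=arm.get_obs()["tool_rot"]
f=lambda P:((np.array(proj(s,P))-[150,200])*7+3).round(0)
for yy in (-.009,.009): print("tip outer edge",f(p+R@[-.0355,yy,0]), "inner",f(p+R@[-.018,yy,0]))
for P in ([.5025,.308],[.5015,.309],[.5042,.3097]):
    print(P,"coll base",f([*P,.06]),"head top",f([*P,.104]))
E
```

```text
tip outer edge [294. 457.] inner [310. 426.]
tip outer edge [342. 465.] inner [358. 434.]
[0.5025, 0.308] coll base [360. 444.] head top [353. 348.]
[0.5015, 0.309] coll base [361. 446.] head top [353. 351.]
[0.5042, 0.3097] coll base [354. 445.] head top [346. 349.]
```

Call:
play_rows(
  moves=[
    [0.001,0.0023,0.006,-0.011,0,0,210],
    [0,0,0.001,-0.001,0,0,255],
    [0,0,0.001,-0.001,0,0,255],
    [0,0,0.0007,-0.001,0,0,255],
    [0,0,0.0007,-0.001,0,0,255],
    [0,0,0.0007,-0.001,0,0,255],
    [0,0,0.0007,-0.001,0,0,255],
  ],
  grip_force=30,
)

```text
time: 3.73
ee_pos: [0.5024, 0.3079, 0.0728]
tool_rot: [[0.332, -0.943, -0.007], [-0.943, -0.332, -0.001], [-0.001, 0.007, -1.0]]
contact_force: [-3.3, -1.6, 8.3]
finger_gap: 0.181
```

```bash
python3 - <<'E'
from h import *
plan([.5025,.308,.0745],down(.335-np.pi/2))
E
```

```text
t 3.73 pos [0.5024 0.3079 0.0728] d [0.0001 0.0001 0.0017] rotdeg [0.41 0.06 0.21] rows 1 F [-3.3 -1.6  8.3] gap 0.181
[-0.0001, -0.0001, -0.0017, 0.0072, 0.0011, 0.0037, 0.0]
```

Call:
play_rows(
  moves=[
    [0,0,-0.003,0.003,0,0,255],
    [0,0,-0.01,0.003,0,0,255],
    [0,0,-0.02,0,0,0,255],
    [0,0,-0.025,0,0,0,255],
    [0,0,-0.025,0,0,0,255],
    [0,0,-0.025,0,0,0,255],
    [0,0,-0.025,0,0,0,255],
  ],
)

```text
time: 4.32
ee_pos: [0.5003, 0.3068, 0.2073]
tool_rot: [[0.332, -0.943, -0.012], [-0.943, -0.332, -0.003], [-0.001, 0.012, -1.0]]
contact_force: [0.1, -0.6, -2.2]
finger_gap: 0.177
```

```bash
python3 - <<'E'
from h import *
o=snap("e"); 
plan([.5025,.308,.0745],down(.335-np.pi/2))
crop(o["side"],"e_pin",140,160,250,270,7)
E
```

```text
t 4.42 pos [0.5019 0.3075 0.2105] d [ 0.0006  0.0005 -0.136 ] rotdeg [0.22 0.07 0.2 ] rows 4 F [ 0.4  0.1 -1.5] gap 0.18
[-0.0, -0.0003, 0.034, 0.001, 0.0003, 0.0009, 0.0]
[-0.0, -0.0003, 0.034, 0.001, 0.0003, 0.0009, 0.0]
[-0.0001, -0.0002, 0.034, 0.001, 0.0003, 0.0009, 0.0]
[-0.0001, -0.0002, 0.034, 0.001, 0.0003, 0.0009, 0.0]
```

View pics/e_pin.png

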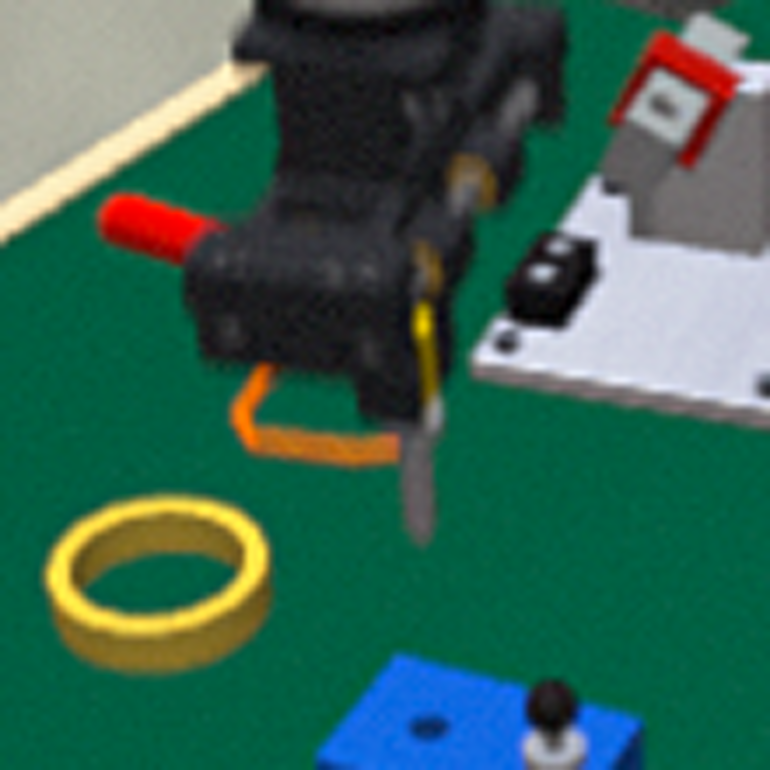

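View pics/e_side.png

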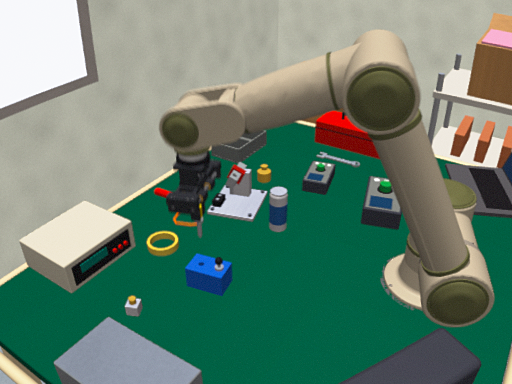

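```bash
python3 - <<'E'
from h import *
o=load("e"); s=o["side"]; t=o["top"]
crop(s,"e_f",215,150,280,225,10)
ob=arm.get_obs(); p=ob["ee_pos"]; R=ob["tool_rot"]
g=lambda P:((np.array(proj(s,P))-[140,160])*7+3).round(0)
for z in (0,.0128,.0588): print(z,g(p+R@[0,0,z]))
u,v=140+422.5/7-.5,160+543.5/7-.5
# point on ray nearest tool axis
o0=np.array(s["origin"]); r=np.array(s["attitude"])@ray(s,u,v); A=np.c_[r,-R[:,2]]; x=np.linalg.lstsq(A,p-o0,rcond=None)[0]
P=o0+r*x[0]; print("tip tool frame",(R.T@(P-p)).round(4))
v,u=np.mgrid[150:200,180:330]
E
```

```text
0 [405. 380.]
0.0128 [407. 411.]
0.0588 [417. 520.]
tip tool frame [0.0005 0.0012 0.0687]
```

View pics/e_f.png

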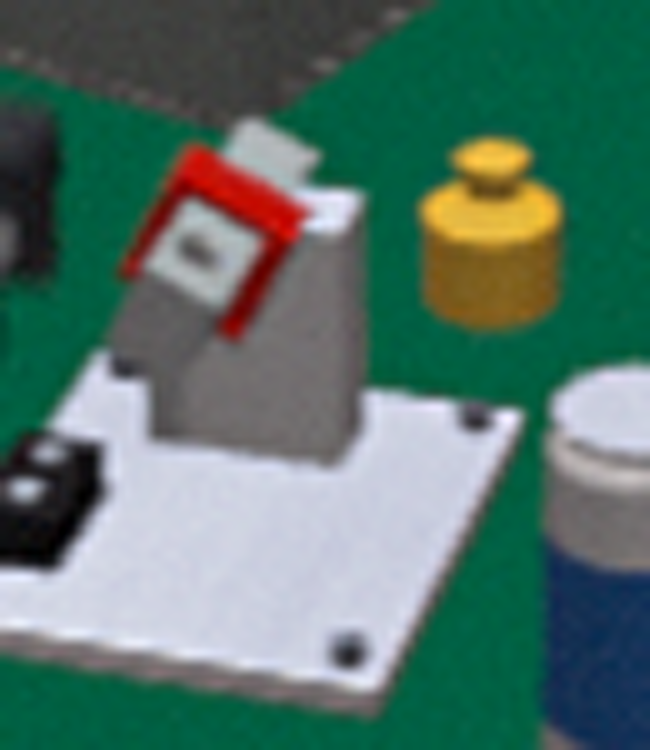

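View pics/e_top.png

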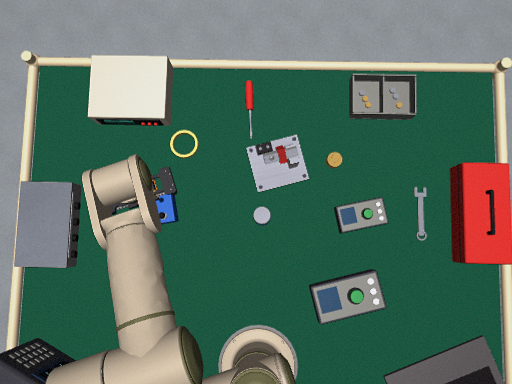

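```bash
python3 - <<'E'
from h import *
o=load("e"); s=o["side"]; t=o["top"]
def tri(us,ut):
    f=[]
    from scipy.optimize import least_squares
    r=least_squares(lambda P:np.r_[np.array(proj(s,P))-us,np.array(proj(t,P))-ut],[.63,-.03,.118]); return r.x,r.fun
print(tri((234.25,174.05),(271.25,157.05)))
print("side @.118",pz(s,234.25,174.05,.118),"top",pz(t,271.25,157.05,.118))
# tongue end face corners (upper): side (crop e_f) near-low corner (213,312), left (147,262); top f8 (240,340),(213,265)
print(tri((215+21.35-.5,150+31.25-.5),(242+24.05-.5,130+34.05-.5)))
print(tri((215+14.75-.5,150+26.25-.5),(242+21.35-.5,130+26.55-.5)))
# predicted corners
yaw=.2783;c,si=np.cos(yaw),np.sin(yaw);Rf=np.array([[c,-si,0],[si,c,0],[0,0,1]])
a=np.radians(25);Z=Rf@[-np.sin(a),0,np.cos(a)];X=Rf@[0,1,0];Y=np.cross(Z,X);print("X",X,"Y",Y,"Z",Z)
h=np.array([.6285,-.030,.118])
for q in [(.022,.013,0),(.022,-.013,0),(0,0,0)]:
    P=h+np.c_[X,Y,Z]@q; print(q,P.round(4),"side crop",(np.array(proj(s,P))-[215,150])*10+4.5,"top",(np.array(proj(t,P))-[242,130])*10+4.5)
E
```

```text
(array([ 0.62998336, -0.02926438,  0.11962255]), array([ 0.03749922,  0.00592305, -0.0174476 , -0.03189854]))
side @.118 [ 0.63176797 -0.03158965  0.118     ] top [ 0.63019661 -0.02933168  0.118     ]
(array([ 0.61229114, -0.0124933 ,  0.10931159]), array([ 0.17186696,  0.02646667, -0.08086851, -0.14887788]))
(array([ 0.63139212, -0.00439273,  0.12510961]), array([-3.31363217e-04, -5.44331384e-05,  1.57214072e-04,  2.84052005e-04]))
X [-0.27472146  0.96152385  0.        ] Y [-0.87143656 -0.24898219 -0.42261826] Z [-0.40635754 -0.1161023   0.90630779]
(0.022, 0.013, 0) [ 0.6111 -0.0121  0.1125] side crop [216.88708083 304.82663678] top [237.72863119 340.48749011]
(0.022, -0.013, 0) [ 0.6338 -0.0056  0.1235] side crop [143.02309015 262.8698429 ] top [217.31094832 258.14656004]
(0, 0, 0) [ 0.6285 -0.03    0.118 ] side crop [202.78848764 249.89617974] top [299.14637505 280.66886858]
```

```bash
cat >> h.py <<'E'
yaw=.2783;_c,_s=np.cos(yaw),np.sin(yaw);_a=np.radians(25)
Rf=np.array([[_c,-_s,0],[_s,_c,0],[0,0,1]])
TZ=Rf@[-np.sin(_a),0,np.cos(_a)];TX=Rf@[0,1,0];TY=np.cross(TZ,TX);TR=np.c_[TX,TY,TZ]
RT=np.c_[-TY,-TX,-TZ]   # tool orientation for insertion
H=np.array([.630,-.0293,.118])
E
python3 - <<'E'
from h import *
plan(H+TZ*.10,RT,g=255)
E
```

```text
t 4.42 pos [0.5019 0.3075 0.2105] d [ 0.0875 -0.3484 -0.0019] rotdeg [ 18.98  20.25 -85.05] rows 14 F [ 0.4  0.1 -1.5] gap 0.18
[0.0255, 0.0024, 0.0001, 0.0237, 0.0252, -0.106, 255.0]
[0.0251, 0.0051, 0.0007, 0.0237, 0.0252, -0.106, 255.0]
[0.0244, 0.0077, 0.0011, 0.0237, 0.0252, -0.106, 255.0]
[0.0234, 0.0103, 0.0015, 0.0237, 0.0252, -0.106, 255.0]
[0.0222, 0.0128, 0.0018, 0.0237, 0.0252, -0.106, 255.0]
[0.0207, 0.0151, 0.002, 0.0237, 0.0252, -0.106, 255.0]
[0.0189, 0.0172, 0.0022, 0.0237, 0.0252, -0.106, 255.0]
[0.0169, 0.0192, 0.0022, 0.0237, 0.0252, -0.106, 255.0]
```

Call:
play_rows(
  moves=[
    [0.0255,0.0024,-0.002,0.0237,0.0252,-0.106,255],
    [0.0251,0.0051,-0.001,0.0237,0.0252,-0.106,255],
    [0.0244,0.0077,0,0.0237,0.0252,-0.106,255],
    [0.0234,0.0103,0,0.0237,0.0252,-0.106,255],
    [0.0222,0.0128,0.001,0.0237,0.0252,-0.106,255],
    [0.0207,0.0151,0.001,0.0237,0.0252,-0.106,255],
    [0.0189,0.0172,0.001,0.0237,0.0252,-0.106,255],
    [0.0169,0.0192,0.001,0.0237,0.0252,-0.106,255],
  ],
)

```text
time: 5.08
ee_pos: [0.552, 0.1056, 0.2171]
tool_rot: [[0.91, -0.318, 0.266], [-0.328, -0.945, -0.01], [0.254, -0.078, -0.964]]
contact_force: [0.6, -0.9, -1.7]
finger_gap: 0.176
```

```bash
python3 - <<'E'
from h import *
plan(H+TZ*.10,RT,g=255)
print(arm.get_obs()["joint_pos"].round(2))
E
```

```text
t 5.08 pos [0.552  0.1056 0.2171] d [ 0.0373 -0.1465 -0.0084] rotdeg [  7.71   8.56 -33.99] rows 6 F [ 0.6 -0.9 -1.7] gap 0.176
[0.0133, 0.0212, 0.0033, 0.0224, 0.0249, -0.0989, 255.0]
[0.0111, 0.0225, 0.0031, 0.0224, 0.0249, -0.0989, 255.0]
[0.0087, 0.0235, 0.0028, 0.0224, 0.0249, -0.0989, 255.0]
[0.0063, 0.0243, 0.0025, 0.0224, 0.0249, -0.0989, 255.0]
[0.0038, 0.0249, 0.002, 0.0224, 0.0249, -0.0989, 255.0]
[0.0013, 0.0252, 0.0015, 0.0224, 0.0249, -0.0989, 255.0]
[-0.02  0.28  1.62 -0.01  0.97  0.32]
```

Call:
play_rows(
  moves=[
    [0.0133,0.0212,0.002,0.0224,0.0249,-0.099,255],
    [0.0111,0.0225,0.002,0.0224,0.0249,-0.099,255],
    [0.0087,0.0235,0.002,0.0224,0.0249,-0.099,255],
    [0.0063,0.0243,0.002,0.0224,0.0249,-0.099,255],
    [0.0038,0.0249,0.001,0.0224,0.0249,-0.099,255],
    [0.0013,0.0252,0,0.0224,0.0249,-0.099,255],
    [0,0,0,0,0,0,255],
    [0,0,0,0,0,0,255],
  ],
)

```text
time: 5.75
ee_pos: [0.581, -0.0369, 0.2094]
tool_rot: [[0.886, 0.243, 0.394], [0.219, -0.97, 0.105], [0.408, -0.007, -0.913]]
contact_force: [-0.8, 0.3, -1.4]
finger_gap: 0.179
```

```bash
python3 - <<'E'
from h import *
o=snap("g")
plan(H+TZ*.10,RT,g=255)
print(arm.get_obs()["joint_pos"].round(2))
crop(o["side"],"g_s",190,110,270,190,9)
crop(o["top"],"g_t",235,120,315,200,9)
E
```

```text
t 5.85 pos [ 0.5812 -0.0359  0.2097] d [ 0.0082 -0.005  -0.0011] rotdeg [ 0.4   0.89 -1.83] rows 1 F [ 0.4  0.5 -2.5] gap 0.181
[0.0057, 0.0069, 0.0037, 0.007, 0.0155, -0.0319, 255.0]
[-0.37  0.28  1.68  0.32  0.86 -0.79]
```

View pics/g_s.png

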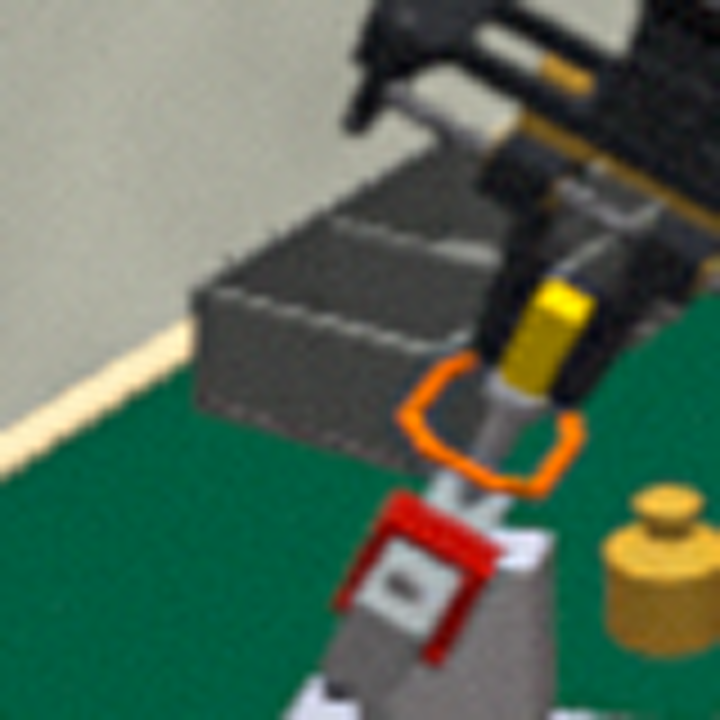

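View pics/g_t.png

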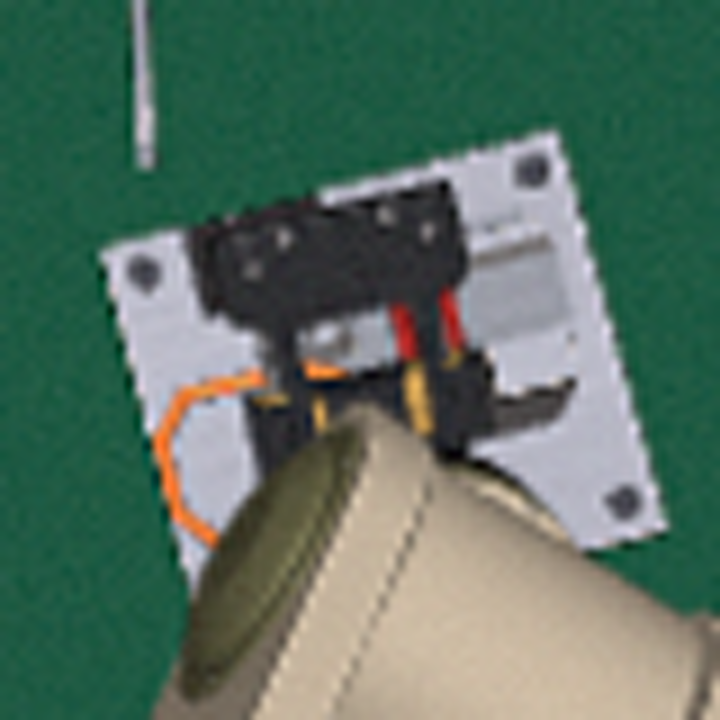

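```bash
python3 - <<'E'
from h import *
s=load("g")["side"]
p=np.array([.581,-.0369,.2094]); R=np.array([[.886,.243,.394],[.219,-.97,.105],[.408,-.007,-.913]])
g=lambda P:((np.array(proj(s,P))-[190,110])*9+4).round(0)
for sh in (.010,.013,.016,.019):
  print(sh,"top",g(p+R@[0,0,sh-.044]),"collar top",g(p+R@[0,0,sh-.008]),"shoulder",g(p+R@[0,0,sh]),"tip",g(p+R@[0,0,sh+.046]),"bar",g(p+R@[0,-.058,sh-.005]),"barends",g(p+R@[.022,-.05,sh-.005]),g(p+R@[-.022,-.05,sh-.005]))
  print("  +5mm tool y: top",g(p+R@[0,.003,sh-.044]),"coll",g(p+R@[0,.003,sh]))
print("hole",g(H))
E
```

```text
0.01 top [572. 292.] collar top [530. 377.] shoulder [521. 395.] tip [469. 499.] bar [467. 461.] barends [416. 416.] [535. 484.]
  +5mm tool y: top [575. 289.] coll [524. 391.]
0.013 top [569. 300.] collar top [527. 384.] shoulder [517. 402.] tip [466. 506.] bar [464. 468.] barends [413. 423.] [531. 491.]
  +5mm tool y: top [572. 296.] coll [520. 398.]
0.016 top [565. 307.] collar top [523. 391.] shoulder [514. 409.] tip [462. 513.] bar [460. 475.] barends [409. 430.] [528. 498.]
  +5mm tool y: top [568. 303.] coll [517. 405.]
0.019 top [562. 314.] collar top [520. 398.] shoulder [510. 416.] tip [459. 519.] bar [457. 482.] barends [406. 437.] [524. 505.]
  +5mm tool y: top [564. 310.] coll [513. 412.]
hole [403. 585.]
```

```bash
python3 - <<'E'
from h import *
crop(load("g")["side"],"g_s2",225,135,265,170,18)
E
```

```text
(no output)
```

View pics/g_s2.png

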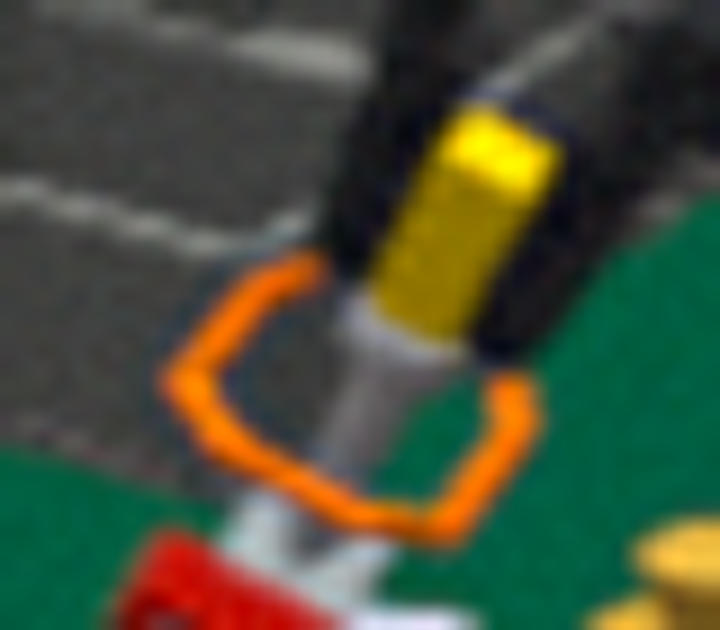

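Call:
play_rows(
  moves=[
    [0.003,0.0035,0.002,0.0035,0.008,-0.016,255],
    [0.003,0.0035,0.002,0.0035,0.008,-0.016,255],
    [0,0,0.005,0,0,0,255],
  ],
)

```text
time: 6.1
ee_pos: [0.5918, -0.0371, 0.2044]
tool_rot: [[0.871, 0.276, 0.407], [0.25, -0.961, 0.117], [0.423, -0.001, -0.906]]
contact_force: [-0.1, 0.3, -2.0]
finger_gap: 0.177
```

```bash
python3 - <<'E'
from h import *
plan(H+TZ*.071,RT,g=255)
E
```

```text
t 6.1 pos [ 0.5918 -0.0371  0.2044] d [ 0.0093 -0.0005 -0.022 ] rotdeg [-0.07 -0.04  0.05] rows 1 F [-0.1  0.3 -2. ] gap 0.177
[-0.0013, 0.003, 0.0237, -0.0011, -0.0008, 0.0008, 255.0]
```

Call:
play_rows(
  moves=[
    [-0.0007,0.0018,0.012,-0.001,-0.001,0.001,255],
    [-0.0005,0.0015,0.01,0,0,0,255],
    [0,0,0,0,0,0,255],
  ],
)

```text
time: 6.35
ee_pos: [0.6008, -0.0352, 0.1808]
tool_rot: [[0.873, 0.275, 0.404], [0.248, -0.962, 0.117], [0.42, -0.002, -0.907]]
contact_force: [-0.2, 0.8, -1.3]
finger_gap: 0.179
```

```bash
python3 - <<'E'
from h import *
o=snap("i")
plan(H+TZ*.071,RT,g=255)
crop(o["side"],"i_s",215,140,265,190,15)
crop(o["top"],"i_t",250,140,290,180,18)
E
```

```text
t 6.45 pos [ 0.6009 -0.0355  0.1823] d [ 0.0003 -0.0021  0.    ] rotdeg [-0.06  0.07 -0.02] rows 1 F [ 0.6 -0.6 -0.6] gap 0.179
[-0.0003, 0.0021, -0.0001, -0.001, 0.0012, -0.0003, 255.0]
```

View pics/i_s.png

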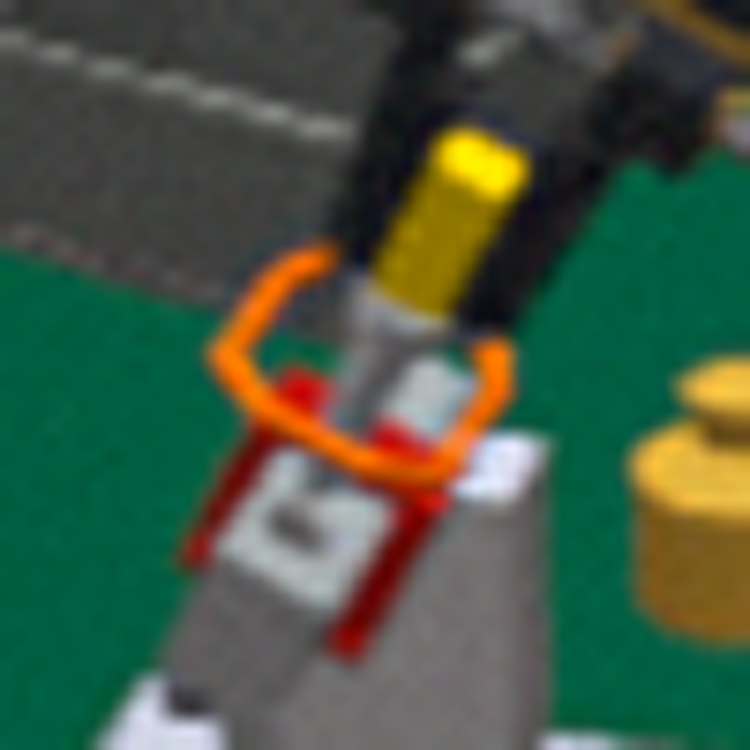

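View pics/i_t.png

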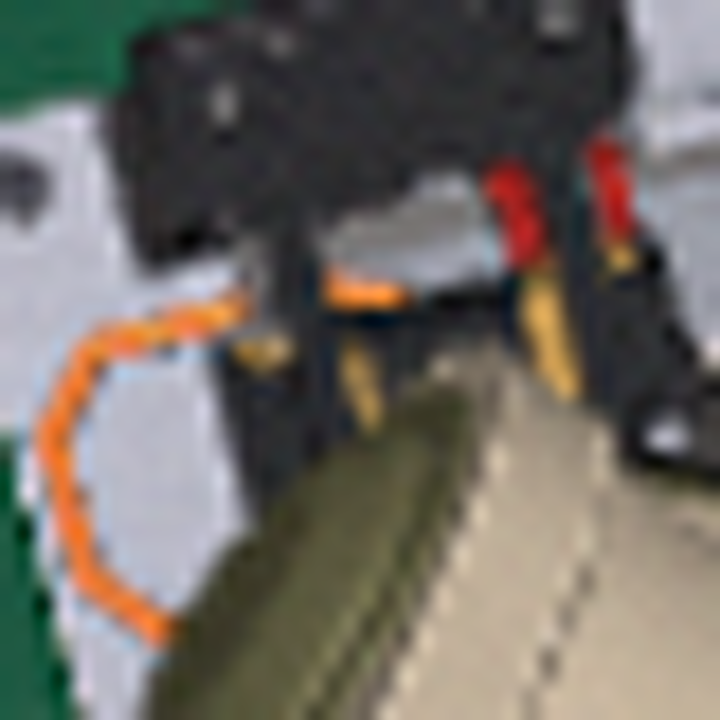

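```bash
python3 - <<'E'
from h import *
s=load("i")["side"]
g=lambda P:((np.array(proj(s,P))-[215,140])*15+7).round(0)
p=np.array([.6008,-.0352,.1808]); R=np.array([[.873,.275,.404],[.248,-.962,.117],[.42,-.002,-.907]])
print("hole",g(H),"TX1mm",g(H+TX*.001)-g(H),"TY",g(H+TY*.001)-g(H),"TZ",g(H+TZ*.001)-g(H))
print("top",g(p+R@[0,0,.013-.044]),"coll",g(p+R@[0,0,.013-.008]),"tip",g(p+R@[0,0,.059]))
E
```

```text
hole [297. 525.] TX1mm [-2.  2.] TY [4. 2.] TZ [ 1. -4.]
top [487. 160.] coll [416. 297.] tip [314. 494.]
```

```bash
python3 - <<'E'
from h import *
t=load("i")["top"]
g=lambda P:((np.array(proj(t,P))-[250,140])*18+8.5).round(0)
p=np.array([.6008,-.0353,.1815]); R=np.array([[.873,.275,.404],[.248,-.962,.117],[.42,-.002,-.907]])
print("bar mid",g(p+R@[0,-.058,.008]),"ring leg upper",g(p+R@[.024,-.03,.008]), g(p+R@[.024,-.012,.008]),"jaw dir px/mm",(g(p+R@[.01,0,.008])-g(p+R@[0,0,.008]))/10,"y",(g(p+R@[0,.01,.008])-g(p+R@[0,0,.008]))/10)
q=load("a")["top"]; print("hole",(np.array(proj(q,H))-[242,130])*10+4.5)
E
```

```text
bar mid [ 68. 506.] ring leg upper [204. 317.] [316. 288.] jaw dir px/mm [-1.4 -6. ] y [ 6.1 -1.6]
hole [296.88139438 275.65025332]
```

Call:
play_rows(
  moves=[
    [-0.0003,0.0029,0.002,-0.001,0.001,0,255],
    [0,0,0.003,0,0,0,255],
    [0,0,0.003,0,0,0,255],
  ],
)

```text
time: 6.7
ee_pos: [0.6052, -0.0376, 0.1756]
tool_rot: [[0.871, 0.274, 0.408], [0.249, -0.962, 0.115], [0.424, 0.001, -0.906]]
contact_force: [-0.1, 0.9, -1.2]
finger_gap: 0.18
```

```bash
cat >> h.py <<'E'
def rel():
    ob=arm.get_obs(); print("t",round(ob["time"],2),"TCP in tongue mm",(TR.T@(ob["ee_pos"]-H)*1e3).round(1),"rot",np.degrees((Rot.from_matrix(ob["tool_rot"]).inv()*Rot.from_matrix(RT)).as_rotvec()).round(2),"F tongue",(TR.T@ob["contact_force"]).round(1),"gap",round(ob["finger_gap"],3))
E
python3 -c "
from h import *
rel()"
```

```text
t 6.7 TCP in tongue mm [-1.1 -0.7 63.3] rot [ 0.07 -0.08 -0.01] F tongue [ 0.9  0.4 -1.1] gap 0.18
```

Call:
play_rows(
  moves=[
    [-0.0007,0,0.003,0,0,0,255],
    [0,0,0.004,0,0,0,255],
    [0,0,0.004,0,0,0,255],
    [0,0,0.003,0,0,0,255],
  ],
)

```text
time: 7.03
ee_pos: [0.6097, -0.0358, 0.1611]
tool_rot: [[0.872, 0.275, 0.405], [0.249, -0.962, 0.116], [0.422, -0.001, -0.907]]
contact_force: [-1.2, -0.2, -0.6]
finger_gap: 0.178
```

```bash
python3 -c "
from h import *
rel()"
```

```text
t 7.03 TCP in tongue mm [-0.6  1.1 48. ] rot [-0.03  0.06 -0.02] F tongue [ 0.1  1.3 -0.1] gap 0.178
```

Call:
play_rows(
  moves=[
    [0.0008,0,0.005,0,0,0,255],
    [0,0,0.005,0,0,0,255],
    [0,0,0.005,0,0,0,255],
    [0,0,0.005,0,0,0,255],
  ],
)

```text
time: 7.37
ee_pos: [0.6187, -0.0327, 0.1409]
tool_rot: [[0.873, 0.275, 0.404], [0.249, -0.961, 0.117], [0.42, -0.002, -0.907]]
contact_force: [-1.9, 0.9, -0.6]
finger_gap: 0.176
```

```bash
python3 -c "
from h import *
rel()"
```

```text
t 7.37 TCP in tongue mm [-0.2  1.  25.7] rot [-0.09  0.16 -0.02] F tongue [1.4 1.7 0.1] gap 0.176
```

Call:
play_rows(
  moves=[
    [0.0006,0.0003,0.005,0,0,0,255],
    [0,0,0.004,0,0,0,255],
    [0,0,0.003,0,0,0,255],
  ],
)

```text
time: 7.62
ee_pos: [0.624, -0.0314, 0.1293]
tool_rot: [[0.873, 0.276, 0.402], [0.25, -0.961, 0.117], [0.418, -0.002, -0.908]]
contact_force: [-35.3, -7.3, 32.4]
finger_gap: 0.182
```

```bash
python3 -c "
from h import *
rel()
o=snap('j'); crop(o['side'],'j_s',215,140,265,190,15)"
```

```text
t 7.62 TCP in tongue mm [-0.3  0.9 12.9] rot [-0.14  0.27  0.05] F tongue [ 2.7 18.9 44.5] gap 0.182
```

View pics/j_s.png

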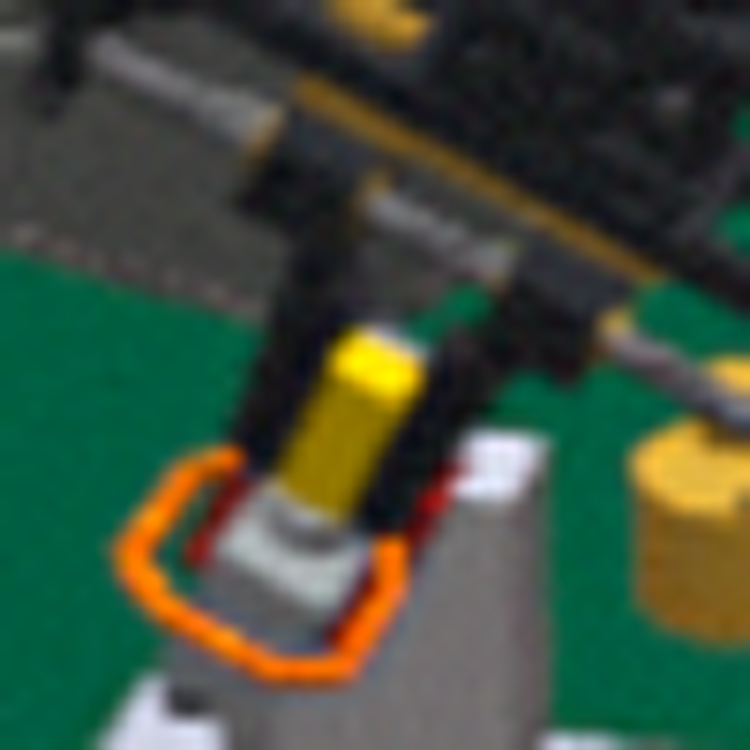

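Call:
play_rows(
  moves=[
    [0,0,0.0,0,0,0,200],
    [0,0,0,0,0,0,130],
    [0,0,0,0,0,0,130],
    [0,0,0,0,0,0,130],
    [0,0,0,0,0,0,130],
  ],
)

```text
time: 8.13
ee_pos: [0.6264, -0.0323, 0.1308]
tool_rot: [[0.871, 0.274, 0.408], [0.249, -0.962, 0.115], [0.424, 0.002, -0.906]]
contact_force: [-0.4, -0.3, 0.0]
finger_gap: 0.483
```

```bash
python3 -c "
from h import *
rel()"
```

```text
t 8.13 TCP in tongue mm [-1.9 -1.6 13.4] rot [ 0.11 -0.08  0.03] F tongue [-0.1  0.4  0.2] gap 0.483
```

Released cleanly. I retract along the tool axis.

Call:
play_rows(
  moves=[
    [-0.001,-0.001,-0.01,0,0,0,130],
    [0,0,-0.018,0,0,0,130],
    [0,0,-0.025,0,0,0,130],
    [0,0,-0.025,0,0,0,255],
    [0,0,0,0,0,0,255],
    [0,0,0,0,0,0,255],
  ],
)

```text
time: 8.63
ee_pos: [0.591, -0.0406, 0.2051]
tool_rot: [[0.871, 0.274, 0.408], [0.249, -0.962, 0.115], [0.424, 0.002, -0.906]]
contact_force: [-0.1, 0.2, -0.8]
finger_gap: 0.287
```

```bash
python3 -c "
from h import *
rel()
o=snap('k'); crop(o['side'],'k_s',205,130,265,190,12);crop(o['top'],'k_t',235,120,315,200,9)"
```

```text
t 8.63 TCP in tongue mm [-0.1 -0.  96.1] rot [ 0.11 -0.06  0.03] F tongue [ 0.3  0.4 -0.7] gap 0.287
```

View pics/k_s.png

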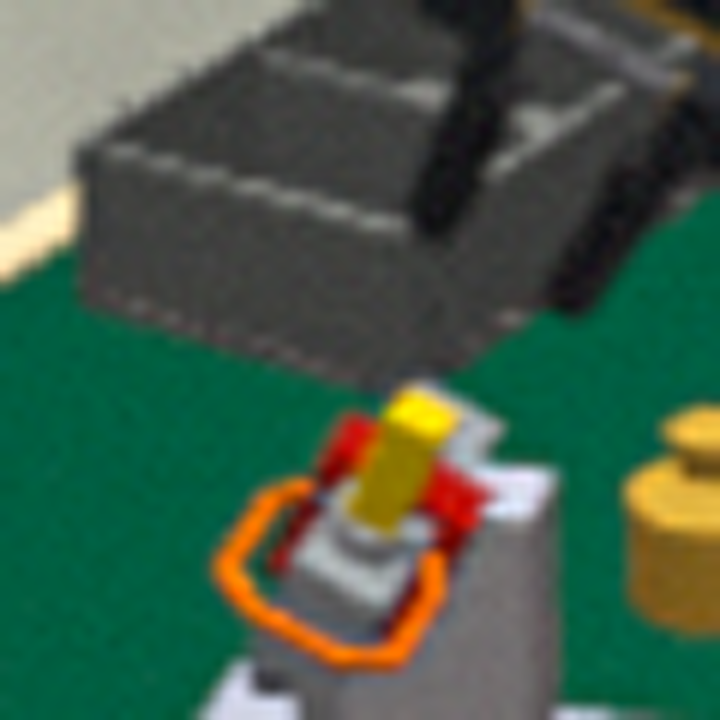

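View pics/k_t.png

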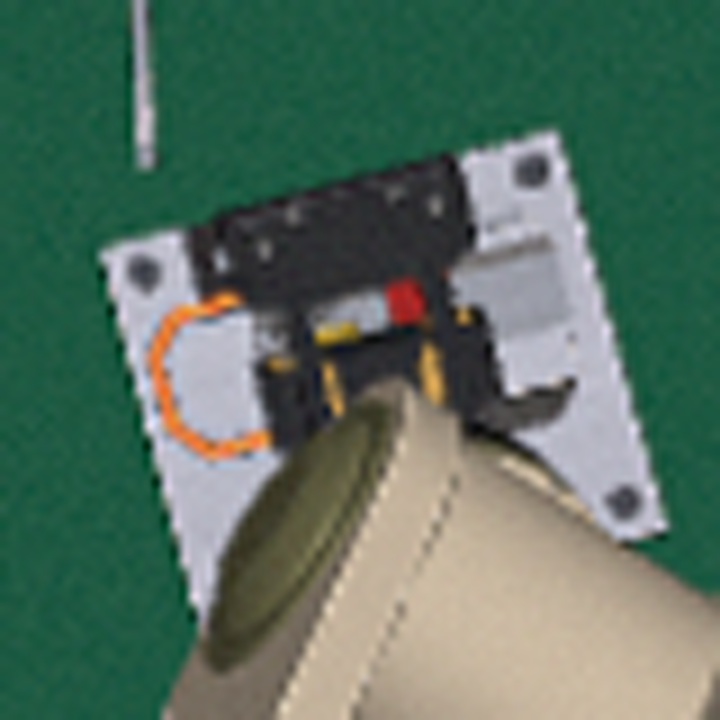

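Call:
play_rows(
  moves=[
    [0,-0.018,0,0,0,0,255],
    [0,-0.018,0.005,0,0,0,255],
    [0,-0.015,0.01,0,0,0,255],
    [0,0,0.02,0,0,0,255],
    [0,0,0.02,0,0,0,255],
    [0,0,0.008,0,0,0,255],
  ],
)

```text
time: 9.23
ee_pos: [0.6027, 0.019, 0.1406]
tool_rot: [[0.873, 0.274, 0.403], [0.249, -0.962, 0.116], [0.419, -0.001, -0.908]]
contact_force: [-0.3, 0.1, -0.8]
finger_gap: 0.002
```

```bash
python3 -c "
from h import *
rel()
o=snap('l'); crop(o['side'],'l_s',205,130,265,190,12);crop(o['top'],'l_t',235,120,315,200,9)"
```

```text
t 9.23 TCP in tongue mm [53.9  2.2 26. ] rot [-0.05  0.23 -0.05] F tongue [ 0.2  0.6 -0.7] gap 0.002
```

View pics/l_s.png

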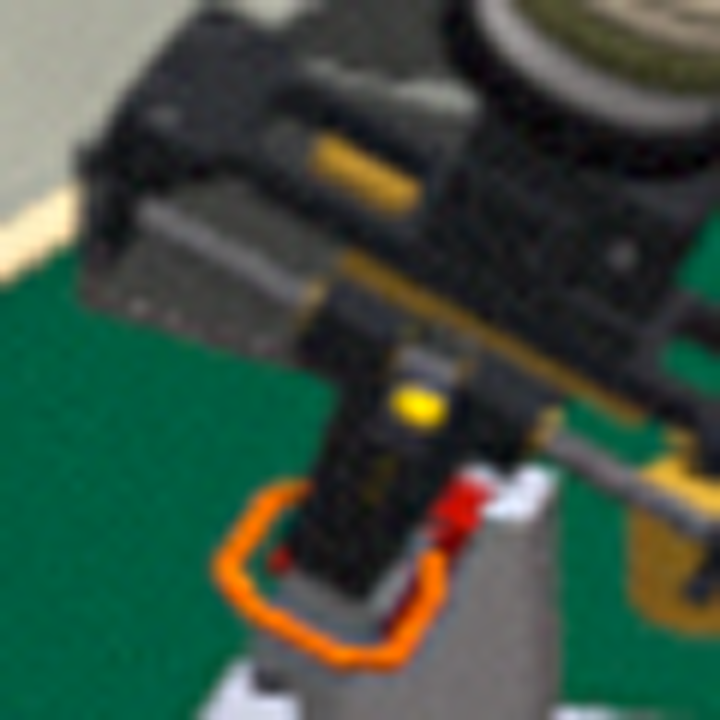

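View pics/l_t.png

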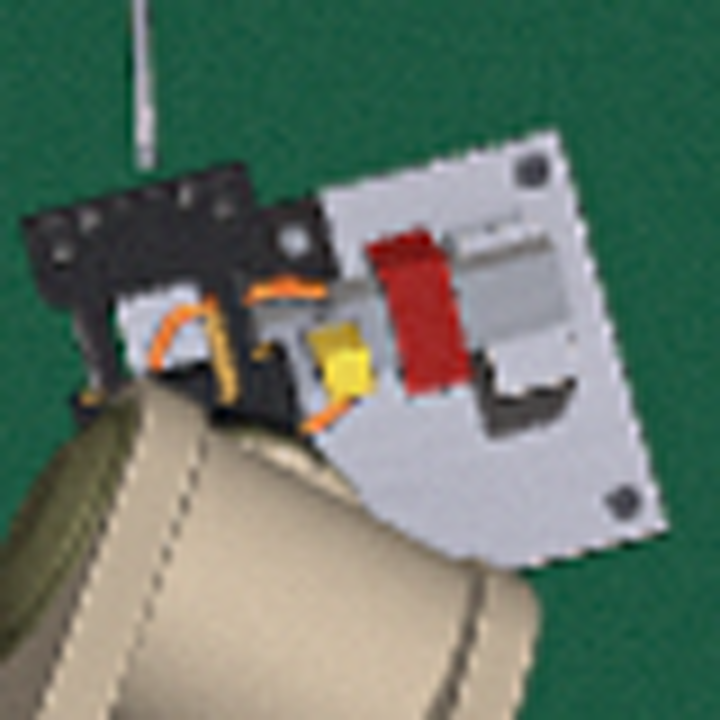

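Call:
play_rows(
  moves=[
    [0.002,0,0.007,0,0,0,255],
    [0,0,0.008,0,0,0,255],
    [0,0,0.008,0,0,0,255],
    [0,0,0.008,0,0,0,255],
  ],
)

```text
time: 9.67
ee_pos: [0.6189, 0.0219, 0.1154]
tool_rot: [[0.872, 0.273, 0.407], [0.248, -0.962, 0.115], [0.423, 0.001, -0.906]]
contact_force: [-0.8, 0.6, 1.8]
finger_gap: 0.009
```

```bash
python3 -c "
from h import *
rel()
o=snap('m'); crop(o['side'],'m_s',205,130,265,190,12)"
```

```text
t 9.67 TCP in tongue mm [52.3 -2.  -3.7] rot [ 0.08 -0.01 -0.07] F tongue [ 0.8 -0.2  1.9] gap 0.009
```

View pics/m_s.png

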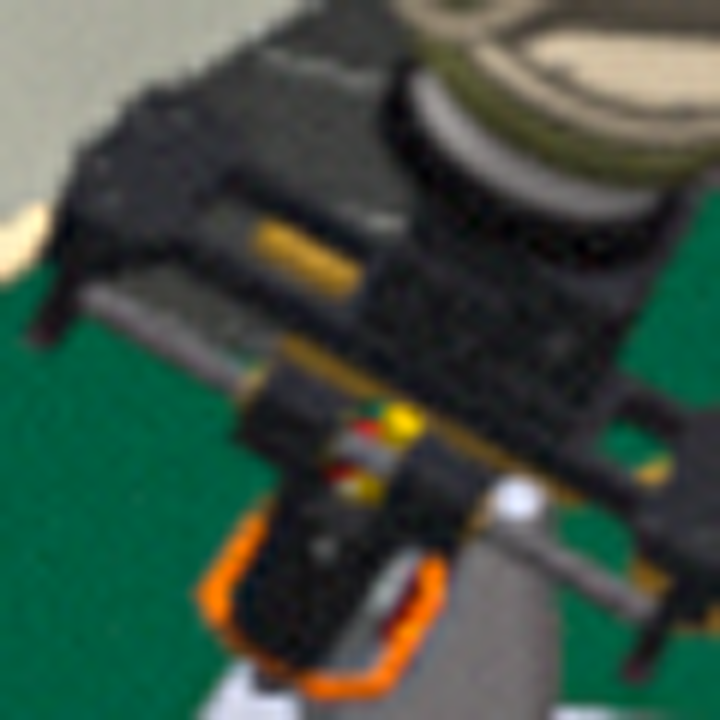

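Call:
play_rows(
  moves=[
    [-0.001,0,0.007,0,0,0,255],
    [-0.001,0.0005,0.007,0,0,0,255],
    [0,0.0005,0.007,0,0,0,255],
    [0,0.0005,0.006,0,0,0,255],
  ],
)

```text
time: 10.1
ee_pos: [0.6302, 0.0218, 0.0895]
tool_rot: [[0.871, 0.272, 0.41], [0.248, -0.962, 0.112], [0.425, 0.004, -0.905]]
contact_force: [-0.0, -0.6, -0.4]
finger_gap: 0.004
```

```bash
python3 -c "
from h import *
rel()
o=snap('n'); crop(o['side'],'n_s',205,130,265,190,12)"
```

```text
t 10.1 TCP in tongue mm [ 49.1  -0.8 -31.9] rot [ 0.27 -0.17 -0.06] F tongue [-0.5  0.3 -0.3] gap 0.004
```

View pics/n_s.png

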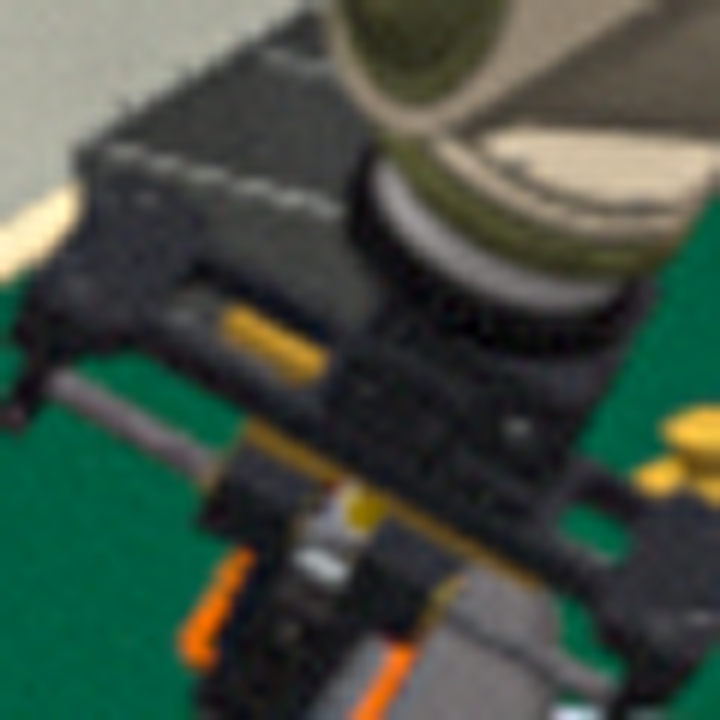

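Call:
play_rows(
  moves=[
    [0,-0.002,-0.01,0,0,0,255],
    [0,-0.002,-0.02,0,0,0,255],
    [0,-0.002,-0.025,0,0,0,255],
    [0,-0.01,-0.03,0,0,0,255],
    [0,-0.02,-0.03,0,0,0,255],
    [0,-0.03,-0.02,0,0,0,255],
  ],
)

```text
time: 10.7
ee_pos: [0.552, 0.0695, 0.2127]
tool_rot: [[0.877, 0.268, 0.399], [0.243, -0.963, 0.114], [0.414, -0.003, -0.91]]
contact_force: [0.5, 0.3, 0.6]
finger_gap: 0.002
```

```bash
python3 -c "
from h import *
rel()
o=snap('o'); crop(o['side'],'o_s',205,140,265,200,12);crop(o['top'],'o_t',235,120,315,200,9)"
```

```text
t 10.7 TCP in tongue mm [116.4   3.4 106. ] rot [ 0.01  0.51 -0.44] F tongue [ 0.2 -0.8  0.3] gap 0.002
```

View pics/o_s.png

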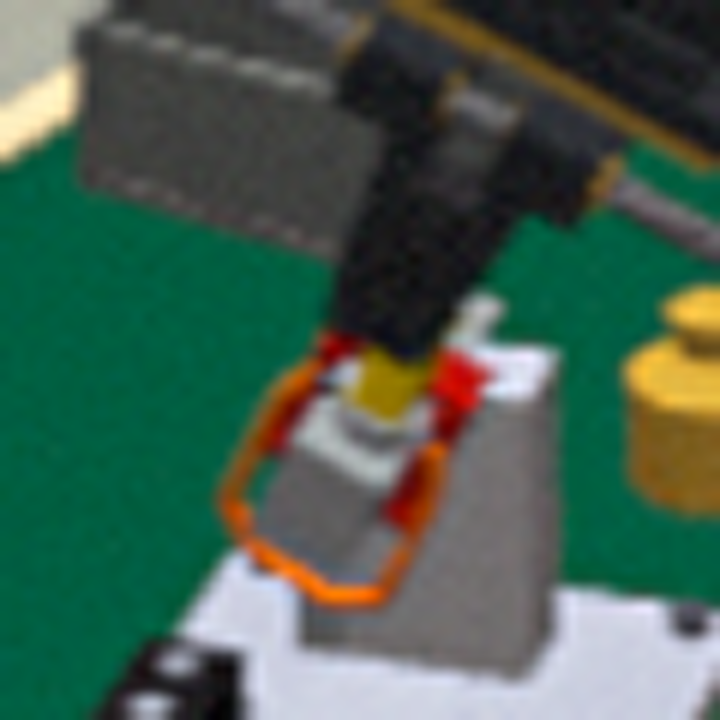

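View pics/o_t.png

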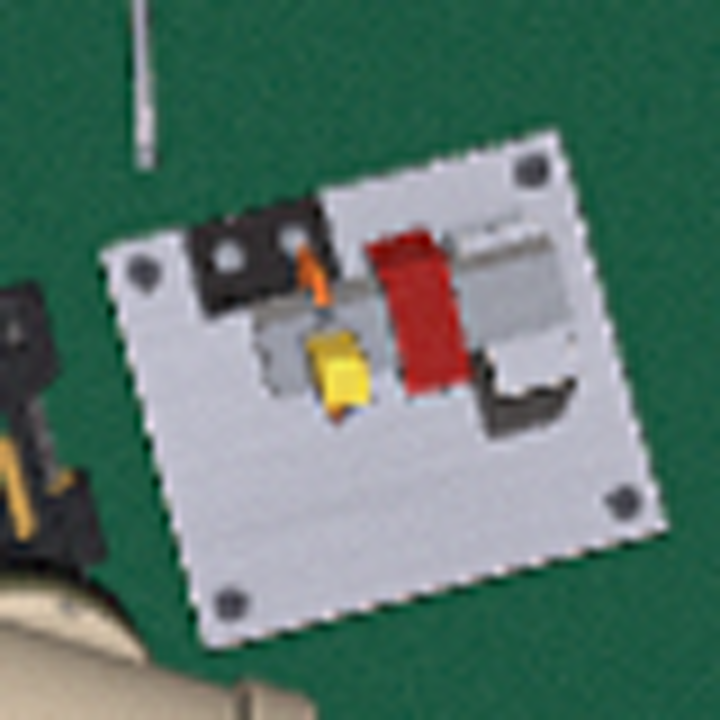

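```bash
python3 -c "
from h import *
s=load('o')['side']; t=load('o')['top']
g=lambda P:((np.array(proj(s,P))-[205,140])*12+5.5).round(0)
for a in (1.57,1.4,1.2,1.0):
    print(a,g(H+TR@[.058*np.cos(a),0,.005-.058*np.sin(a)]), 'corner',g(H+TR@[.05*np.cos(a),-.024,.005-.05*np.sin(a)]), (np.array(proj(t,H+TR@[.05*np.cos(a),-.024,.005-.05*np.sin(a)]))-[235,120])*9+4)
"
```

```text
1.57 [281. 567.] corner [213. 500.] [297.98922815 240.35331633]
1.4 [269. 583.] corner [203. 513.] [274.08315705 247.12937787]
1.2 [260. 596.] corner [194. 524.] [247.40608781 256.0091527 ]
1.0 [254. 601.] corner [188. 528.] [223.21384937 265.57097096]
```

```bash
python3 - <<'E'
from h import *
o=load("o"); a=load("a")
t=a["top"]
def green(c,box):
    im=c["image"].astype(int); m=(im[...,1]>im[...,2]*1.8)&(im[...,1]>130)
    k=np.zeros_like(m); u0,v0,u1,v1=box; k[v0:v1,u0:u1]=m[v0:v1,u0:u1]
    v,u=np.nonzero(k); return u.mean(),v.mean(),len(u),np.ptp(u),np.ptp(v)
gt=green(t,(355,200,382,228)); print(gt,pz(t,*gt[:2],.063))
for n in ("o","a"):
    s=load(n)["side"]; gs=green(s,(305,155,335,195)); print(gs,pz(s,*gs[:2],.063))
crop(o["side"],"o_k",295,150,345,200,12)
plan([.47,-.327,.23],down(.2783),g=255,show=8)
E
```

```text
(np.float64(367.7118644067797), np.float64(213.11864406779662), 59, np.int64(8), np.int64(8)) [ 0.47276459 -0.32657458  0.063     ]
(np.float64(320.4117647058824), np.float64(164.94117647058823), 17, np.int64(6), np.int64(3)) [ 0.47271746 -0.32436639  0.063     ]<stdin>:7: RuntimeWarning: Mean of empty slice.
  ret = ret.dtype.type(ret / rcount)
Traceback (most recent call last):
ValueError: zero-size array to reduction operation maximum which has no identity
```

Key at (0.4727, -0.3255), with both cameras agreeing to 2 mm.

```bash
python3 - <<'E'
from h import *
plan([.4727,-.3255,.22],down(.2783),g=255,show=12)
E
```

```text
t 10.8 pos [0.5516 0.0727 0.2141] d [-0.0789 -0.3982  0.0059] rotdeg [ -0.11 -24.67  -0.13] rows 11 F [ 1.5 -0.4  0.4] gap 0.008
[-0.015, 0.0329, -0.0076, -0.0002, -0.0391, -0.0002, 255.0]
[-0.0153, 0.0329, -0.007, -0.0002, -0.0391, -0.0002, 255.0]
[-0.0156, 0.0329, -0.0064, -0.0002, -0.0391, -0.0002, 255.0]
[-0.0158, 0.0329, -0.0057, -0.0002, -0.0391, -0.0002, 255.0]
[-0.016, 0.0329, -0.0051, -0.0002, -0.0391, -0.0002, 255.0]
[-0.0162, 0.0329, -0.0045, -0.0002, -0.0391, -0.0002, 255.0]
[-0.0164, 0.0328, -0.0038, -0.0002, -0.0391, -0.0002, 255.0]
[-0.0165, 0.0328, -0.0032, -0.0002, -0.0391, -0.0002, 255.0]
[-0.0166, 0.0328, -0.0025, -0.0002, -0.0391, -0.0002, 255.0]
[-0.0167, 0.0328, -0.0019, -0.0002, -0.0391, -0.0002, 255.0]
[-0.0168, 0.0328, -0.0012, -0.0002, -0.0391, -0.0002, 255.0]
```

Call:
play_rows(
  moves=[
    [-0.015,0.0329,-0.012,0,-0.039,0,255],
    [-0.0153,0.0329,-0.01,0,-0.039,0,255],
    [-0.0156,0.0329,-0.007,0,-0.039,0,255],
    [-0.0158,0.0329,-0.006,0,-0.039,0,255],
    [-0.016,0.0329,-0.005,0,-0.039,0,255],
    [-0.0162,0.0329,-0.0045,0,-0.039,0,255],
    [-0.0164,0.0328,-0.004,0,-0.039,0,255],
    [-0.0165,0.0328,-0.003,0,-0.039,0,255],
  ],
)

```text
time: 11.47
ee_pos: [0.4858, -0.2239, 0.2279]
tool_rot: [[0.953, 0.285, 0.099], [0.283, -0.958, 0.036], [0.106, -0.006, -0.994]]
contact_force: [1.2, 0.3, 0.0]
finger_gap: 0.006
```

```bash
python3 - <<'E'
from h import *
plan([.4727,-.3255,.15],down(.2783),g=255,show=12)
E
```

```text
t 11.47 pos [ 0.4858 -0.2239  0.2279] d [-0.0131 -0.1016 -0.0779] rotdeg [-0.4  -6.05  0.61] rows 4 F [1.2 0.3 0. ] gap 0.006
[-0.0124, 0.0235, 0.0181, -0.0017, -0.0264, 0.0027, 255.0]
[-0.0118, 0.0235, 0.0185, -0.0017, -0.0264, 0.0027, 255.0]
[-0.0113, 0.0235, 0.0188, -0.0017, -0.0264, 0.0027, 255.0]
[-0.0107, 0.0235, 0.0192, -0.0017, -0.0264, 0.0027, 255.0]
```

Call:
play_rows(
  moves=[
    [-0.0124,0.0235,0.013,-0.002,-0.026,0.003,255],
    [-0.0118,0.0235,0.016,-0.002,-0.026,0.003,255],
    [-0.0113,0.02,0.018,-0.002,-0.026,0.003,255],
    [-0.0105,0.017,0.018,-0.002,-0.026,0.003,255],
    [0,0,0,0,0,0,255],
  ],
)

```text
time: 11.88
ee_pos: [0.4648, -0.3282, 0.1565]
tool_rot: [[0.964, 0.266, -0.005], [0.266, -0.964, -0.002], [-0.006, 0.001, -1.0]]
contact_force: [-0.1, 0.5, -0.1]
finger_gap: 0.001
```

```bash
python3 - <<'E'
from h import *
o=snap("p")
plan([.4727,-.3255,.07],down(.2783),g=255,show=12)
crop(o["side"],"p_k",290,120,350,200,9)
crop(o["side"],"p_f",205,140,265,200,9)
E
```

```text
t 11.98 pos [ 0.4663 -0.3263  0.1597] d [ 0.0064  0.0008 -0.0897] rotdeg [ 0.22  0.09 -0.41] rows 3 F [-0.8  0.   0. ] gap 0.003
[0.0022, 0.0002, 0.0299, 0.0013, 0.0005, -0.0024, 255.0]
[0.0021, 0.0003, 0.0299, 0.0013, 0.0005, -0.0024, 255.0]
[0.0021, 0.0003, 0.0299, 0.0013, 0.0005, -0.0024, 255.0]
```

View pics/p_k.png

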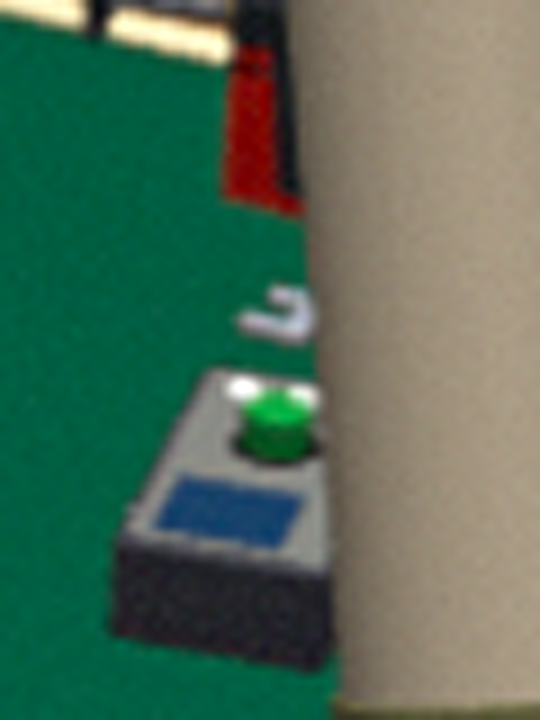

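View pics/p_f.png

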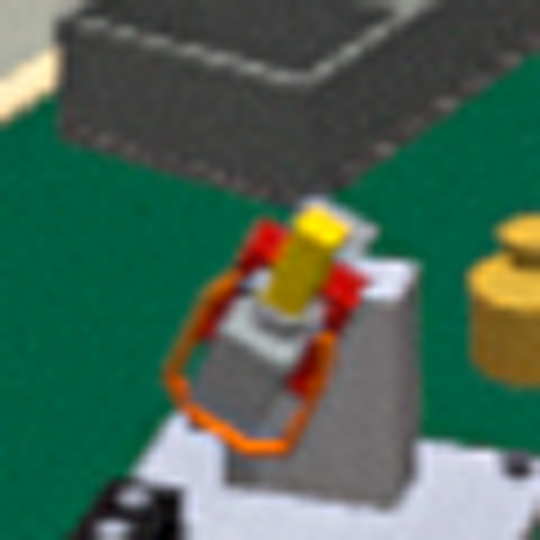

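Call:
play_rows(
  moves=[
    [0.002,0,0.022,0.001,0,-0.002,255],
    [0.002,0,0.022,0.001,0,-0.002,255],
    [0.002,0,0.02,0.001,0,-0.002,255],
    [0,0,0.01,0,0,0,255],
    [0,0,0,0,0,0,255],
  ],
)

```text
time: 12.4
ee_pos: [0.4758, -0.3219, 0.0908]
tool_rot: [[0.961, 0.278, 0.01], [0.278, -0.961, -0.007], [0.007, 0.009, -1.0]]
contact_force: [-0.6, -0.0, -0.8]
finger_gap: 0.007
```

```bash
python3 - <<'E'
from h import *
plan([.4727,-.3255,.066],down(.2783),g=255,show=12)
E
```

```text
t 12.4 pos [ 0.4758 -0.3219  0.0908] d [-0.0031 -0.0036 -0.0248] rotdeg [ 0.51 -0.42  0.17] rows 1 F [-0.6 -0.  -0.8] gap 0.007
[-0.0042, 0.0024, 0.0247, 0.0089, -0.0073, 0.003, 255.0]
```

Call:
play_rows(
  moves=[
    [-0.002,0.0012,0.008,0.004,-0.004,0.002,255],
    [-0.002,0.0012,0.008,0.004,-0.003,0,255],
    [0,0,0.003,0,0,0,255],
    [0,0,0,0,0,0,255],
  ],
)

```text
time: 12.73
ee_pos: [0.474, -0.3256, 0.0744]
tool_rot: [[0.961, 0.277, 0.004], [0.277, -0.961, -0.004], [0.003, 0.005, -1.0]]
contact_force: [-0.1, 0.4, -0.6]
finger_gap: 0.001
```

```bash
python3 - <<'E'
from h import *
plan([.4727,-.3255,.066],down(.2783),g=255,show=12)
E
```

```text
t 12.73 pos [ 0.474  -0.3256  0.0744] d [-0.0013  0.0001 -0.0084] rotdeg [ 0.28 -0.17  0.14] rows 1 F [-0.1  0.4 -0.6] gap 0.001
[-0.0013, -0.0005, 0.0084, 0.005, -0.0029, 0.0024, 255.0]
```

Call:
play_rows(
  moves=[
    [-0.001,0,0.003,0.003,-0.002,0,255],
    [0,0,0.002,0,0,0,255],
    [0,0,0.002,0,0,0,255],
  ],
)

```text
time: 12.98
ee_pos: [0.4734, -0.3266, 0.0683]
tool_rot: [[0.961, 0.277, 0.003], [0.277, -0.961, -0.003], [0.002, 0.004, -1.0]]
contact_force: [-0.3, 0.2, -1.0]
finger_gap: 0.003
```

Call:
play_rows(
  moves=[
    [0,0,0.002,0,0,0,255],
  ],
)

```text
time: 13.07
ee_pos: [0.4735, -0.3267, 0.0662]
tool_rot: [[0.961, 0.277, 0.003], [0.277, -0.961, -0.003], [0.002, 0.004, -1.0]]
contact_force: [-0.1, 0.6, 0.0]
finger_gap: 0.004
```

Call:
play_rows(
  moves=[
    [0,0,0.001,0,0,0,255],
  ],
)

```text
time: 13.15
ee_pos: [0.4734, -0.3267, 0.065]
tool_rot: [[0.961, 0.276, 0.003], [0.277, -0.961, -0.003], [0.002, 0.004, -1.0]]
contact_force: [-0.4, 0.3, 0.5]
finger_gap: 0.008
```

Call:
play_rows(
  moves=[
    [0,0,0.0015,0,0,0,255],
  ],
)

```text
time: 13.23
ee_pos: [0.4735, -0.3268, 0.0635]
tool_rot: [[0.961, 0.276, 0.003], [0.276, -0.961, -0.003], [0.002, 0.004, -1.0]]
contact_force: [-1.0, -0.9, 1.2]
finger_gap: 0.004
```

Call:
play_rows(
  moves=[
    [0,0,0.0015,0,0,0,255],
  ],
)

```text
time: 13.32
ee_pos: [0.4735, -0.3268, 0.0619]
tool_rot: [[0.961, 0.277, 0.003], [0.277, -0.961, -0.003], [0.002, 0.004, -1.0]]
contact_force: [0.0, 0.6, 1.1]
finger_gap: 0.008
```

Call:
play_rows(
  moves=[
    [0,0,0.0015,0,0,0,255],
  ],
)

```text
time: 13.4
ee_pos: [0.4735, -0.3268, 0.0604]
tool_rot: [[0.961, 0.276, 0.003], [0.277, -0.961, -0.003], [0.002, 0.004, -1.0]]
contact_force: [-0.8, 0.7, 3.7]
finger_gap: 0.004
```

Call:
play_rows(
  moves=[
    [0,0,0.001,0,0,0,255],
  ],
)

```text
time: 13.48
ee_pos: [0.4735, -0.3268, 0.0595]
tool_rot: [[0.961, 0.277, 0.003], [0.277, -0.961, -0.004], [0.002, 0.004, -1.0]]
contact_force: [-1.4, 0.6, 4.1]
finger_gap: 0.004
```

Call:
play_rows(
  moves=[
    [0,0,0.001,0,0,0,255],
  ],
)

```text
time: 13.57
ee_pos: [0.4735, -0.3268, 0.0585]
tool_rot: [[0.961, 0.277, 0.003], [0.277, -0.961, -0.004], [0.002, 0.004, -1.0]]
contact_force: [-0.9, 1.4, 1.5]
finger_gap: 0.001
```

The force dropped from 4.1 to 1.5 N, which is the click. I go a touch further, then release.

Call:
play_rows(
  moves=[
    [0,0,0.0008,0,0,0,255],
  ],
)

```text
time: 13.65
ee_pos: [0.4735, -0.3268, 0.0577]
tool_rot: [[0.961, 0.277, 0.003], [0.277, -0.961, -0.004], [0.002, 0.004, -1.0]]
contact_force: [0.0, 1.0, 2.5]
finger_gap: 0.006
```

Call:
play_rows(
  moves=[
    [0,0,-0.004,0,0,0,255],
    [0,0,-0.01,0,0,0,255],
    [0,0,-0.02,0,0,0,255],
    [0,0,-0.03,0,0,0,255],
    [0,0,-0.03,0,0,0,255],
    [0,0,-0.03,0,0,0,255],
    [0,0,0,0,0,0,255],
    [0,0,0,0,0,0,255],
  ],
)

```text
time: 14.32
ee_pos: [0.4728, -0.3258, 0.1905]
tool_rot: [[0.961, 0.277, 0.003], [0.277, -0.961, -0.003], [0.002, 0.004, -1.0]]
contact_force: [-0.9, 0.1, -0.8]
finger_gap: 0.004
```

```bash
python3 - <<'E'
from h import *
o=snap("q")
ob=arm.get_obs(); print(ob["time"],ob["ee_pos"],ob["contact_force"])
a=cv2.resize(o["side"]["image"][140:200,205:265],(400,400)); b=cv2.resize(o["side"]["image"][140:200,280:340],(400,400))
cv2.imwrite("pics/q_c.png",np.hstack([a,b]))
E
```

```text
14.4167 [ 0.47273813 -0.32577501  0.18966935] [ 0.15399052 -0.66726381 -0.24249519]
```

View pics/q_c.png

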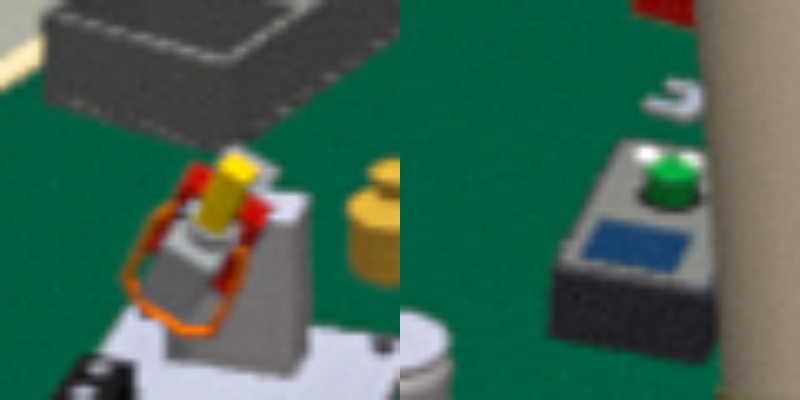

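View pics/q_side.png

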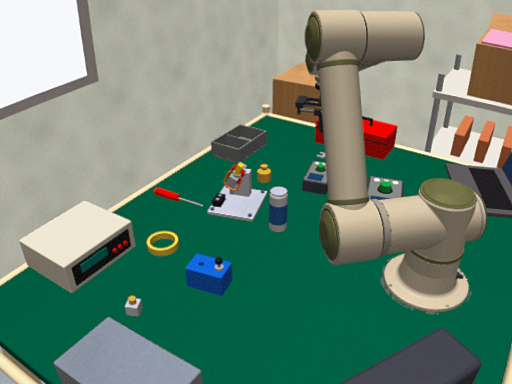

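The crops show the pin home with its ring closed round the tongue (left half, around (185,260)). The green key is up again (right half, around (672,180)), and the spare pin, can, tape, driver, weight and sensor stand where they were. The arm touches nothing, so I hand the job in.

```bash
python3 -c "
from cell import arm
print(arm.sign_off())"
```

```text
the job is handed in; nothing more can be done
None
```

The job is handed in at about 14.4 s. The linch pin is home in the tongue, its ring is snapped closed, and the green key was pressed after that and let up. Sign-off gave no verdict, so what follows rests on my own checks.

- **Pin:** I took it from the rack and pushed it in until the collar seated. The push peaked at about 44 N at the wrist, above the 8 N or less seen elsewhere but below the 120 N limit. The tool stood 13 mm above the face, as it should with the pin home.
- **Ring:** I pushed the far bar down with the shut fingers; the force went from 1.9 N to zero as it snapped. In both cameras the ring matches the fully closed position (1.57 rad).
- **Key:** I used the smaller controller, the one that fits the given size. The force rose to 4.1 N, then fell to 1.5 N at the click. I went on to about 5.3 mm, then released. That peak is above the roughly 3 N stated, though force readings wander by about 1 N.
- **Last pictures:** They show the pin home, the ring closed and the key up. The spare pin, can, tape, driver, weight and sensor look unmoved, as does the part of the spanner not hidden by the arm. I judged this by eye and did not measure it.
- **Disagreements:** The two cameras differed by about 2 mm on the hole and key positions, within calibration. The hole's clearance and the key's size absorbed it.

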